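Check a repaired speaker on its charging disc, then pack it in the deep bin

ROBOT

A 6-joint arm with a two-finger parallel gripper is mounted at the origin on the work surface. World frame = base frame: x ahead of the robot, y to its left, z up, the work surface at z = 0. Lengths are in m, angles in degrees, forces in N, time in s.
With the tool pointing down it reaches from about 0.325 to 0.9 m from the base axis. Payload 3.5 kg.
Tool frame: the origin (TCP) lies midway between the tips of the shut fingers; the grasp point (between the pads) lies 19 mm behind it (robot.hold_point_z is the z of the grasp point in the tool frame, in m); z points along the fingers, y is the direction in which the jaws open and shut (so a half turn about z gives the same grasp; the last joint's range is limited). The gripper opens to 85 mm and grips with 20 to 120 N. Pads are 22 mm wide; open, the fingers measure 114 mm over their backs; the gripper's body (76 mm by 85 mm) begins 54 mm behind the grasp point. The pads swing forward as they close: fully open they stand 13 mm farther back than shut.
Start: joints at [67.758, 15.837, -1.513, 72.651, 0, 84.076], TCP at [0.176, 0.6, 0.196] pointing down, gripper open.
Joint ranges: [-178.77, 178.77], [-48.84, 107.48], [-61.69, 71.31], [-111.58, 123.2], [-90, 87.43], [-180, 180]. Speed limits (degrees/s): [147.25, 147.25, 180, 180, 180, 180].

INTERFACE

Orientations are given as [roll, pitch, yaw] about the fixed x, y, z axes, in that order (R = Rz(yaw) Ry(pitch) Rx(roll)).
In Python, from bench import telemetry, capture, order, robot gives the robot as it stands. The module is installed in compiled form; this text tells all that it offers.
- The arm moves only by the tool step_arm, never from a script. Its argument "motion" is a list of rows, each an object of numbers: "x", "y", "z": the shift along the tool's x, y, z in cm; "ax", "ay", "az": the turn, a rotation vector about the tool's x, y, z in rad. In form: [{"x": .., "y": .., "z": .., "ax": .., "ay": .., "az": ..}, ...]. A call has 1 to 12 rows; each row shifts and turns the pose as measured when the row begins, along the tool's axes as they then stand; what a row does not reach is not made up. A row lasts 1/10 s, in which the tool goes at most 50 mm and 8.59 degrees, less where a joint would pass 70% of its speed; a pose out of reach is approached as far as the arm can. A call with a gripper value outside its range is refused whole. "claw" is the closure, from 0 (fully open) to 1 (shut), set as the call begins (left out, the last holds). The fingers move at their own pace and stop on an object; the grip force is fixed at half the most. Time passes only in rows, so rows that do not move let the fingers close. It gives the time, the measured TCP pose, the force and the opening at its end, in the units of the state.
- telemetry.state(): the state, without advancing time (a new reading comes with each control period).
- capture(name): name is "side" or "top" or "wrist"; returns a dict with "frame" (400x640x3 uint8, red, green, blue), "range_z" (400x640 float32, m along the optical axis (not along the pixel's ray), 0 where there is no reading), "fov_y" (degrees; the focal length in pixels is half the picture's height over the tangent of half this angle, whatever the lens; pixels are square), "cx", "cy" (the principal point, pixels), "R" (3x3) and "t" (3): a world point X has camera coordinates R X + t. Camera axes: x right, y down, z forward; pixel columns grow to the right and rows downward; lengths in m; the calibration is good to about 2 mm. A picture is of the moment at which its call begins.
- order.sign_off(): hands the job in, once; it reports no verdict.
The state is a dict: "clock": time; "joint_pos": joint angles; "qvel": joint speeds; "effort": joint torques, N m; "tool_pos": TCP position; "eef_rot": TCP orientation; "wrist_force": force on the tool from outside, world axes, zero at the start; "torque": the same for the moment, N m; "gripper_width": opening from 0.0 (shut) to 1.0 (fully open).
Only numpy, scipy, OpenCV 4.12 (cv2) and the standard library are available. Lean on these libraries where they do the work, as an engineer would, in place of code of your own. Each camera call takes 0.05 s, during which the arm holds its last target. There are 200 camera calls.

TASK

The repaired speaker leans in the angled rest. Stand it upright, foot down, in the middle of the round charging disc and let go of it for a second, then lift it off and lower it gently into the deep bin, so that it ends standing upright on its foot on the bin's floor, let go of. Do not drop or bang it into the bin, do not push the bin about, and leave the other things on the bench alone.

Things in the scene. Friction and masses are not known exactly. Their poses are not given: they have to be found in the camera images.
- speaker: Bullet-shaped portable speaker, rigid, about 0.3 kg: dark grey cylinder 58 mm in diameter, 116 mm tall, black dome above 86 mm, straight-sided from 6 to 86 mm, flat foot 50 mm across. Origin: centre of the foot's underside; z runs from foot to dome; round about z. It starts leaning 40 degrees from vertical in the rest, dome away from the robot. Centre of mass 56 mm above the foot.
- rest: Fixed angled rest: base plate 160 x 100 x 10 mm, two steel bars under the speaker sloping up towards its +x at 40 degrees from vertical, 110 mm tall, 48 mm wide over both bars (narrower than the speaker, whose sides are free), and a black ledge under the foot. Origin: centre of its underside; the speaker's foot centre starts 20 mm to -x of it and 45 mm above it.
- disc_top (a point): Centre of the top face of the charging disc, 12 mm above the bench. The disc is fixed to the bench, white, flat, 120 mm in diameter, with a dark rubber top 92 mm across and a small white plug stub on its rim.
- bin: The deep bin: open-topped grey plastic box, outside 120 mm along its x by 160 mm along its y, 118 mm tall, walls 4 mm (inside 112 x 152 mm), loose on the bench, 0.9 kg. Origin: centre of its underside. The shallow grey tray, 120 x 180 mm and 30 mm tall, is another thing.
- bin_floor (a point): Centre of the bin's inner floor (a rubber pad), 8 mm above the bin's underside, 110 mm below its rim; axes as the bin's.
- phone: Bystander: a flat phone, 150 x 72 x 9 mm; origin at the centre of its underside.
- tape: Bystander: a black roll of tape, 80 mm across, 19 mm tall; origin at the centre of its underside.
- driver: Bystander: a screwdriver lying on the bench; origin on the bench under its middle.
- tray: Bystander: the shallow grey tray, 120 x 180 x 30 mm; origin at the centre of its underside.
- jar: Bystander: a glass jar, 72 mm across, 120 mm tall; origin at the centre of its underside.
- brush: Bystander: a small brush lying on the bench; origin on the bench under its middle.
- cleaner: Bystander: a clear bottle, 56 mm across, 140 mm tall; origin at the centre of its underside.
Mind the look-alikes: they are no part of the job. Leave any purple look-alike of the bin alone.

How it is judged:
By the outcome, as a careful person would: the job done as asked, in the order asked, and still so for the second after the job is handed in, with the robot touching nothing.
It also fails if it takes over 64 s, if anything falls off the work surface, if the arm or the gripper's body presses on something with over 40 N, if the wrist force passes 120 N, or if a joint passes its speed limit or range.

## Working session

There is one attempt and no reset: what is moved stays moved. The work goes in short steps, Python scripts to look and compute and a tool call to move; the robot and the scene stay as the last step left them, time stands still between calls to the robot, and variables do not carry over. Pictures are saved under pics/ and viewed, about 8 in all and at most 12, crops included, and the job is handed in when it is done.

Besides the shell and the picture viewer there is one more tool, called after ">>>" as name([rows], argument=value, ...), one row to a line, values as JSON. step_arm: Moves the arm, as the interface text tells. Its arguments: {"type":"object","properties":{"motion":{"type":"array"},"claw":{"type":"number"}},"required":["motion"]}

```bash
mkdir -p pics
cat > h.py <<'E'
import numpy as np, cv2
from bench import telemetry, capture, order, robot
def cap(n):
    c=capture(n); c['f']=200/np.tan(np.radians(c['fov_y']/2)); return c
def pts(c):
    v,u=np.mgrid[0:400,0:640]; z=c['range_z']
    P=np.stack([(u-c['cx'])/c['f']*z,(v-c['cy'])/c['f']*z,z],-1)
    W=(P-c['t'])@c['R']; W[z==0]=np.nan; return W
def ray(c,u,v,h):
    d=np.array([(u-c['cx'])/c['f'],(v-c['cy'])/c['f'],1])@c['R']; o=-c['R'].T@c['t']
    return o+d*(h-o[2])/d[2]
def save(c,n): cv2.imwrite('pics/'+n,c['frame'][...,::-1])
E
python3 - <<'E'
from h import *
for n in('top','side'):
    c=cap(n); save(c,n+'0.png'); np.savez(n+'0.npz',**c)
    print(n,c['f'],c['cx'],c['cy'],-c['R'].T@c['t'],c['R'].round(3).tolist())
print(telemetry.state(),robot.hold_point_z)
a=cv2.imread('pics/top0.png');b=cv2.imread('pics/side0.png')
cv2.imwrite('pics/both.png',np.vstack([cv2.resize(a,None,fx=.75,fy=.75),cv2.resize(b,None,fx=.75,fy=.75)]))
E
```

```text
top 366.4550919838287 324.39291430087576 195.44191333858004 [0.39969235 0.02837186 1.10774775] [[0.015, -1.0, 0.003], [-0.991, -0.016, -0.129], [0.129, -0.001, -0.992]]
side 493.46392231296073 317.17823852409805 203.9460624010973 [-0.20300667 -0.61421971  1.08584153] [[0.667, -0.745, 0.002], [-0.532, -0.477, -0.7], [0.522, 0.466, -0.714]]
{'clock': 0.1, 'joint_pos': array([ 6.77573298e+01,  1.58775090e+01, -1.58687703e+00,  7.26507910e+01,
        8.11427864e-04,  8.40772767e+01]), 'qvel': array([-0.14906137, -0.05437544,  0.10784813,  0.07717486,  0.00817896,
        0.06884569]), 'effort': array([ 1.25012157e-04, -4.46706891e+01,  2.96129769e+01,  8.46899551e-03,
       -1.67122162e-04, -2.69137779e-06]), 'tool_pos': array([0.17532809, 0.59912358, 0.19445802]), 'eef_rot': array([-1.79885522e+02, -1.26918593e-02,  1.63680040e+02]), 'wrist_force': array([ 0.56385283, -0.83431955, -0.14459337]), 'torque': array([-0.00135262, -0.01669735,  0.02266813]), 'gripper_width': 0.998826092274987} -0.0187
```

View pics/top0.png

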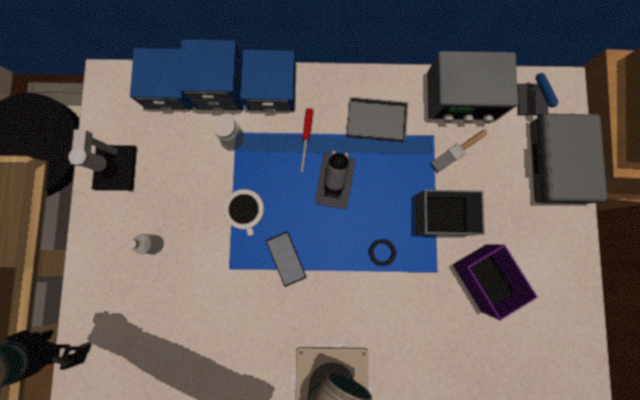

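View pics/side0.png

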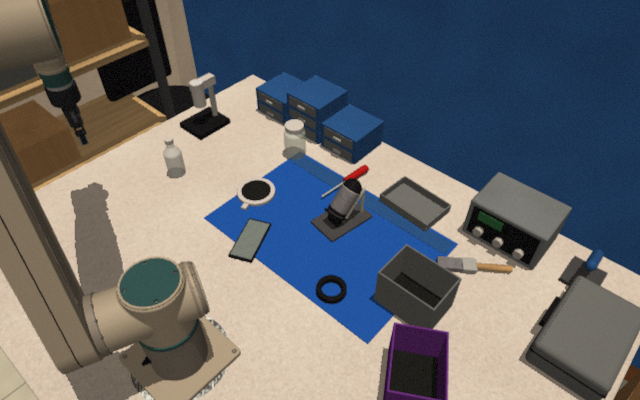

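Candidates, in top-view pixels: the speaker is at (337,170) in the rest, with the cleaner bottle (143,243) and jar (228,132) also upright. The disc is at (244,209), with the tape ring (382,252) as its look-alike. The bin is the grey one at (451,213); the purple bin (494,281) and shallow tray (378,120) are look-alikes.

Run:
```python
from h import *
C={n:dict(np.load(n+'0.npz')) for n in('top','side')}
for n,c in C.items():
    W=pts(c); C[n]['W']=W; hsv=cv2.cvtColor(c['frame'],cv2.COLOR_RGB2HSV); c['hsv']=hsv
# table check
W=C['top']['W']; print('bench z',np.nanmedian(W[300:330,150:250,2]), 'side', np.nanmedian(C['side']['W'][200:230,130:180,2]))
# disc: white ring and dark centre
for n,(u0,u1,v0,v1) in {'top':(215,275,180,240),'side':(228,285,172,214)}.items():
    c=C[n]; V=c['hsv'][v0:v1,u0:u1]
    m=((V[...,2]<60)).astype(np.uint8)
    k,l,s,ce=cv2.connectedComponentsWithStats(m); i=1+np.argmax(s[1:,4])
    ct=max(cv2.findContours((l==i).astype(np.uint8),cv2.RETR_EXTERNAL,cv2.CHAIN_APPROX_NONE)[0],key=len)
    e=cv2.fitEllipse(ct); print(n,'disc',e,s[i],ray(c,e[0][0]+u0,e[0][1]+v0,.012))
# bin rim
for n,(u0,u1,v0,v1) in {'top':(408,492,180,245),'side':(365,470,235,335)}.items():
    w=C[n]['W'][v0:v1,u0:u1].reshape(-1,3); r=w[(w[:,2]>.105)&(w[:,2]<.13)]
    print(n,'bin',len(r),cv2.minAreaRect(r[:,:2].astype(np.float32)),np.median(r[:,2]))
    f=w[(abs(w[:,0]-np.median(r[:,0]))<.03)&(abs(w[:,1]-np.median(r[:,1]))<.03)]; print(np.nanmedian(f,0))
# rest plate
for n,(u0,u1,v0,v1) in {'top':(310,360,145,212),'side':(305,378,172,242)}.items():
    w=C[n]['W'][v0:v1,u0:u1].reshape(-1,3); V=C[n]['hsv'][v0:v1,u0:u1].reshape(-1,3)
    g=(V[:,1]<90)
    r=w[g&(w[:,2]>.006)&(w[:,2]<.016)]
    print(n,'rest',len(r),cv2.minAreaRect(r[:,:2].astype(np.float32)))
    s=w[g&(w[:,2]>.03)]; print(len(s),s.min(0),s.max(0)); 
    # direction of speaker surface axis
    s=s[s[:,2]>.05]; m=s.mean(0); print(m,np.linalg.svd(s-m)[2][0])
a=C['top']['frame'][140:220,305:370,::-1]; b=C['side']['frame'][165:245,300:385,::-1]
cv2.imwrite('pics/crop.png',np.hstack([cv2.resize(a,(390,480)),cv2.resize(b,(400,480))]))
```

```text
bench z -0.0010719045681195356 side 0.001477877388971174
top disc ((28.241491317749023, 28.59959602355957), (26.99456024169922, 27.69678497314453), 47.544490814208984) [ 15  15  28  28 625] [0.49918106 0.26950691 0.012     ]
side disc ((27.5272216796875, 18.031635284423828), (18.058053970336914, 27.348045349121094), 82.99380493164062) [ 14   9  28  19 420] [0.49882945 0.26998209 0.012     ]
top bin 473 ((0.49060189723968506, -0.3256150782108307), (0.16201137006282806, 0.12054605036973953), 89.9231948852539) 0.1161701144903845
[ 0.49301318 -0.34362324  0.00748801]
side bin 1162 ((0.44685035943984985, -0.3423713743686676), (0.262863427400589, 0.19033871591091156), 20.060203552246094) 0.11578439064508436
[ 0.43119263 -0.35939417  0.06823201]
top rest 801 ((0.5899671316146851, -0.004210352897644043), (0.09695683419704437, 0.15829436480998993), 80.38710021972656)
708 [ 0.53852272 -0.03757277  0.05067025] [0.65622259 0.02580894 0.14356843]
[ 0.59074205 -0.00509731  0.10361828] [-0.75146543  0.11726813 -0.64926719]
side rest 866 ((0.6565852165222168, 0.01861824095249176), (0.16993796825408936, 0.2895872890949249), 82.77030181884766)
972 [ 0.53921056 -0.03974651  0.03009706] [0.65233163 0.02385163 0.14401149]
[ 0.59193792 -0.01742158  0.09834222] [-0.77066016  0.1696356  -0.61425294]
```

View pics/crop.png

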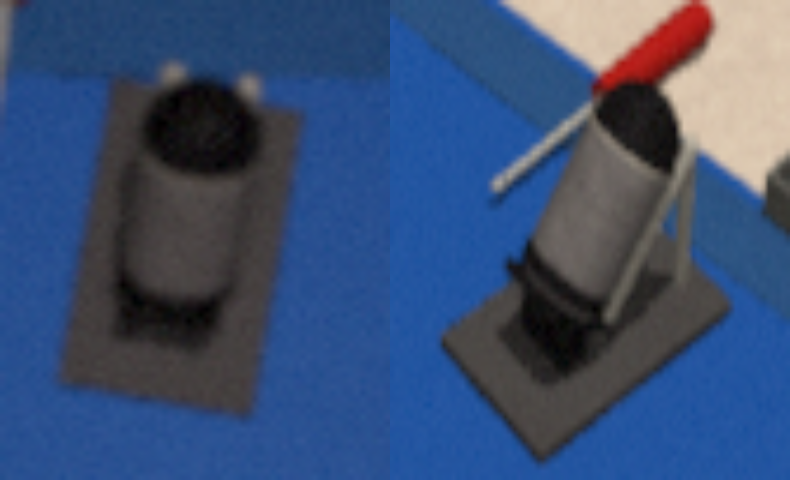

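The crop confirms the speaker: a dark grey cylinder with a black dome, leaning on the bars with the dome away from the robot. Bars and side are clear for jaws across it. My plan is to grip near the top with the tool about 30° off the speaker's axis, stand it on the disc and let go. Then I regrasp vertically from above for the bin.

```bash
cat > plan.py <<'E'
import sys,numpy as np
from scipy.spatial.transform import Rotation as Ro, Slerp
from bench import telemetry
def pose(x,y,z,tilt,yaw):
    """tcp target; tilt deg: tool z leans outward(+)/toward robot(-) in its heading; heading=yaw (0 = +x)"""
    h=np.radians(yaw);a=np.radians(tilt)
    tz=np.array([np.sin(a)*np.cos(h),np.sin(a)*np.sin(h),-np.cos(a)])
    ty=np.array([-np.sin(h),np.cos(h),0])
    return np.array([x,y,z]),np.stack([np.cross(ty,tz),ty,tz],1)
if __name__=='__main__':
    x,y,z,tilt,yaw=map(float,sys.argv[1:6]); n=int(sys.argv[6]); off=float(sys.argv[7]) if len(sys.argv)>7 else 0
    s=telemetry.state(); p0=np.array(s['tool_pos']); R0=Ro.from_euler('xyz',s['eef_rot'],degrees=True)
    # x,y,z given for the point 'off' m behind the TCP on the tool axis; that point goes straight
    p,R=pose(x,y,z,tilt,yaw); R=Ro.from_matrix(R)
    q0=p0-off*R0.as_matrix()[:,2]
    S=Slerp([0,1],Ro.concatenate([R0,R])); k=np.linspace(0,1,n+1)
    Rs=S(k); P=np.array([q0+(p-q0)*t+off*Rs[i].as_matrix()[:,2] for i,t in enumerate(k)])
    print('t',round(s['clock'],2),'q',q0.round(4),'rot',s['eef_rot'].round(2),'j',s['joint_pos'].round(1),'F',s['wrist_force'].round(1),'w',round(s['gripper_width'],3))
    print('err mm',((p-q0)*1e3).round(1),'deg',round(np.degrees((R0.inv()*R).magnitude()),2))
    for i in range(n):
        d=Rs[i].as_matrix().T@(P[i+1]-P[i])*100; r=(Rs[i].inv()*Rs[i+1]).as_rotvec()
        print(d.round(2),r.round(3))
E
python3 plan.py 0.624 -0.006 0.25 -10 -9.6 20
```

```text
t 0.1 q [0.1753 0.5991 0.1945] rot [-1.7989e+02 -1.0000e-02  1.6368e+02] j [67.8 15.9 -1.6 72.7  0.  84.1] F [ 0.6 -0.8 -0.1] w 0.999
err mm [ 448.7 -605.1   55.5] deg 12.03
[-3.   -2.27 -0.27] [ 0.     0.009 -0.006]
[-2.99 -2.29 -0.3 ] [ 0.     0.009 -0.006]
[-2.97 -2.31 -0.32] [ 0.     0.009 -0.006]
[-2.95 -2.33 -0.35] [ 0.     0.009 -0.006]
[-2.94 -2.34 -0.37] [ 0.     0.009 -0.006]
[-2.92 -2.36 -0.4 ] [ 0.     0.009 -0.006]
[-2.9  -2.38 -0.42] [ 0.     0.009 -0.006]
[-2.89 -2.4  -0.45] [ 0.     0.009 -0.006]
[-2.87 -2.41 -0.47] [ 0.     0.009 -0.006]
[-2.85 -2.43 -0.49] [ 0.     0.009 -0.006]
[-2.83 -2.45 -0.52] [ 0.     0.009 -0.006]
[-2.81 -2.46 -0.54] [ 0.     0.009 -0.006]
[-2.79 -2.48 -0.56] [ 0.     0.009 -0.006]
[-2.77 -2.5  -0.59] [ 0.     0.009 -0.006]
[-2.75 -2.51 -0.61] [ 0.     0.009 -0.006]
[-2.73 -2.53 -0.63] [ 0.     0.009 -0.006]
[-2.71 -2.55 -0.66] [ 0.     0.009 -0.006]
[-2.69 -2.56 -0.68] [ 0.     0.009 -0.006]
[-2.67 -2.58 -0.7 ] [ 0.     0.009 -0.006]
[-2.65 -2.59 -0.72] [ 0.     0.009 -0.006]
```

>>> step_arm([
  {"x":-3,"y":-2.3,"z":-1},
  {"x":-3,"y":-2.3,"z":-1},
  {"x":-3,"y":-2.3,"z":-1},
  {"x":-3,"y":-2.3,"z":-1},
  {"x":-3,"y":-2.3,"z":-1},
  {"x":-3,"y":-2.3,"z":-1},
  {"x":-3,"y":-2.3,"z":-0.5},
  {"x":-3,"y":-2.3,"z":0},
  {"x":-3,"y":-2.3,"z":0},
  {"x":-3,"y":-2.3,"z":0},
  {"x":-3,"y":-2.3,"z":0},
  {"x":-3,"y":-2.3,"z":0},
], claw=0)

```text
invalid input
```

```bash
python3 plan.py 0.624 -0.006 0.25 -10 -9.6 10
```

```text
t 0.1 q [0.1753 0.5991 0.1945] rot [-1.7989e+02 -1.0000e-02  1.6368e+02] j [67.8 15.9 -1.6 72.7  0.  84.1] F [ 0.6 -0.8 -0.1] w 0.999
err mm [ 448.7 -605.1   55.5] deg 12.03
[-6.01 -4.55 -0.55] [ 0.001  0.017 -0.012]
[-5.94 -4.62 -0.65] [ 0.001  0.017 -0.012]
[-5.88 -4.69 -0.75] [ 0.001  0.017 -0.012]
[-5.81 -4.76 -0.84] [ 0.001  0.017 -0.012]
[-5.73 -4.83 -0.94] [ 0.001  0.017 -0.012]
[-5.66 -4.89 -1.04] [ 0.001  0.017 -0.012]
[-5.58 -4.96 -1.13] [ 0.001  0.017 -0.012]
[-5.5  -5.03 -1.22] [ 0.001  0.017 -0.012]
[-5.42 -5.09 -1.31] [ 0.001  0.017 -0.012]
[-5.34 -5.15 -1.4 ] [ 0.001  0.017 -0.012]
```

All six fields are apparently required.

>>> step_arm([
  {"x":-3,"y":-2.3,"z":-1,"ax":0,"ay":0.01,"az":0},
  {"x":-3,"y":-2.3,"z":-1,"ax":0,"ay":0.01,"az":0},
  {"x":-3,"y":-2.3,"z":-1,"ax":0,"ay":0.01,"az":0},
  {"x":-3,"y":-2.3,"z":-1,"ax":0,"ay":0.01,"az":0},
  {"x":-3,"y":-2.3,"z":-1,"ax":0,"ay":0.01,"az":0},
  {"x":-3,"y":-2.3,"z":-1,"ax":0,"ay":0.01,"az":0},
  {"x":-3,"y":-2.3,"z":-0.5,"ax":0,"ay":0.01,"az":0},
  {"x":-3,"y":-2.3,"z":0,"ax":0,"ay":0.01,"az":0},
  {"x":-3,"y":-2.3,"z":0,"ax":0,"ay":0.01,"az":0},
  {"x":-3,"y":-2.3,"z":0,"ax":0,"ay":0.01,"az":0},
  {"x":-3,"y":-2.3,"z":0,"ax":0,"ay":0.01,"az":0},
  {"x":-3,"y":-2.3,"z":0,"ax":0,"ay":0.01,"az":0},
], claw=0)

```text
clock: 1.3
tool_pos: [0.4499, 0.2213, 0.2361]
eef_rot: [-179.6, -7.3, 164.2]
wrist_force: [0.6, 0.6, 0.4]
gripper_width: 1.003
```

```bash
python3 plan.py 0.624 -0.006 0.25 -10 -9.6 10
```

```text
t 1.3 q [0.4499 0.2213 0.2361] rot [-179.57   -7.28  164.24] j [16.5  6.8 -8.1 81.5  3.5 32. ] F [0.6 0.6 0.4] w 1.003
err mm [ 174.1 -227.3   13.9] deg 6.69
[-2.26 -1.72 -0.42] [ 0.001  0.005 -0.011]
[-2.24 -1.74 -0.42] [ 0.001  0.005 -0.011]
[-2.22 -1.77 -0.43] [ 0.001  0.005 -0.011]
[-2.19 -1.79 -0.44] [ 0.001  0.005 -0.011]
[-2.17 -1.81 -0.45] [ 0.001  0.005 -0.011]
[-2.15 -1.84 -0.46] [ 0.001  0.005 -0.011]
[-2.13 -1.86 -0.47] [ 0.001  0.005 -0.011]
[-2.11 -1.88 -0.48] [ 0.001  0.005 -0.011]
[-2.09 -1.91 -0.48] [ 0.001  0.005 -0.011]
[-2.06 -1.93 -0.49] [ 0.001  0.005 -0.011]
```

>>> step_arm([
  {"x":-2.3,"y":-1.8,"z":-0.5,"ax":0,"ay":0.006,"az":-0.012},
  {"x":-2.3,"y":-1.8,"z":-0.5,"ax":0,"ay":0.006,"az":-0.012},
  {"x":-2.3,"y":-1.8,"z":-0.5,"ax":0,"ay":0.006,"az":-0.012},
  {"x":-2.2,"y":-1.8,"z":-0.5,"ax":0,"ay":0.006,"az":-0.012},
  {"x":-2.2,"y":-1.8,"z":-0.5,"ax":0,"ay":0.006,"az":-0.012},
  {"x":-2.2,"y":-1.9,"z":-0.5,"ax":0,"ay":0.006,"az":-0.012},
  {"x":-2.2,"y":-1.9,"z":-0.5,"ax":0,"ay":0.006,"az":-0.012},
  {"x":-2.1,"y":-1.9,"z":-0.5,"ax":0,"ay":0.006,"az":-0.012},
  {"x":-2.1,"y":-1.9,"z":-0.5,"ax":0,"ay":0.006,"az":-0.012},
  {"x":-2,"y":-1.9,"z":-0.5,"ax":0,"ay":0.006,"az":-0.012},
  {"x":0,"y":0,"z":0,"ax":0,"ay":0,"az":0},
])

```text
clock: 2.4
tool_pos: [0.6328, -0.0243, 0.2427]
eef_rot: [179.4, -11.5, 171.1]
wrist_force: [-0.4, 0.3, -0.2]
gripper_width: 0.998
```

```bash
python3 plan.py 0.6121 -0.0078 0.0768 -10 -9.6 12
python3 - <<'E'
from h import *
c=cap('wrist'); save(c,'wrist1.png'); np.savez('wrist1.npz',**c)
E
```

```text
t 2.4 q [ 0.6328 -0.0243  0.2427] rot [179.43 -11.53 171.06] j [-8.4 24.7 15.5 92.3  0.7  0.5] F [-0.4  0.3 -0.2] w 0.998
err mm [ -20.7   16.5 -165.9] deg 1.72
[-0.09  0.1   1.39] [ 0.001 -0.002  0.001]
[-0.09  0.1   1.39] [ 0.001 -0.002  0.001]
[-0.08  0.1   1.39] [ 0.001 -0.002  0.001]
[-0.08  0.1   1.39] [ 0.001 -0.002  0.001]
[-0.08  0.1   1.39] [ 0.001 -0.002  0.001]
[-0.07  0.1   1.39] [ 0.001 -0.002  0.001]
[-0.07  0.1   1.39] [ 0.001 -0.002  0.001]
[-0.07  0.1   1.39] [ 0.001 -0.002  0.001]
[-0.06  0.1   1.39] [ 0.001 -0.002  0.001]
[-0.06  0.1   1.4 ] [ 0.001 -0.002  0.001]
[-0.06  0.1   1.4 ] [ 0.001 -0.002  0.001]
[-0.05  0.11  1.4 ] [ 0.001 -0.002  0.001]
```

View pics/wrist1.png

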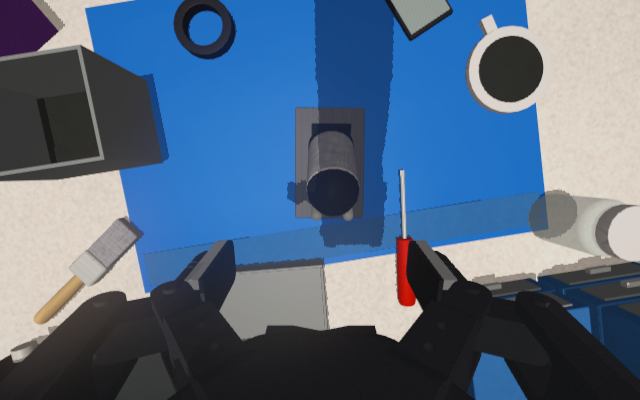

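The wrist view shows the speaker at (332,170), between the fingers at (215,265) and (425,265). The disc is at (506,68) and the grey bin at (70,115). I'll refine the speaker's axis from depth before going down.

Run:
```python
from h import *
from scipy.optimize import least_squares
h=np.radians(-9.6)
foot=np.array([.570,-.0007,.045]);d=np.array([np.sin(np.radians(40))*np.cos(h),np.sin(np.radians(40))*np.sin(h),np.cos(np.radians(40))])
for n in('top0','side0','wrist1'):
    c=dict(np.load(n+'.npz')); w=pts(c).reshape(-1,3); w=w[np.isfinite(w[:,0])]
    s=(w-foot)@d; pr=w-foot-s[:,None]*d; r=np.linalg.norm(pr,axis=1)
    up=np.cross(d,[-np.sin(h),np.cos(h),0]); 
    k=(s>.02)&(s<.08)&(r<.037)&(r>.02)&(pr@up*np.sign(up[2])>.0); q=w[k]
    lat=np.array([-np.sin(h),np.cos(h),0]); u=np.cross(d,lat); u*=np.sign(u[2])
    f=least_squares(lambda p:np.hypot((q-foot)@lat-p[0],(q-foot)@u-p[1])-.029,[0,0],loss='soft_l1',f_scale=.002)
    g=(s>.1)&(s<.13)&(r<.012); print(n,k.sum(),'lat,up mm',f.x*1e3,'rms',np.std(f.fun)*1e3,'dome tip s',s[g].max() if g.any() else None)
```

```text
top0 334 lat,up mm [-0.21439313  2.33898823] rms 1.1522130170817007 dome tip s 0.1151452057108116
side0 393 lat,up mm [0.24672143 2.94568216] rms 2.2819126766704083 dome tip s 0.11524175857673427
wrist1 1469 lat,up mm [2.11817404 2.26546699] rms 0.3895812822613173 dome tip s 0.11388907055046173
```

>>> step_arm([
  {"x":-0.3,"y":0.6,"z":1,"ax":0.006,"ay":-0.013,"az":0.006},
  {"x":-0.3,"y":0.6,"z":1,"ax":0.006,"ay":-0.013,"az":0.006},
  {"x":0,"y":0,"z":2,"ax":0,"ay":0,"az":0},
  {"x":0,"y":0,"z":2,"ax":0,"ay":0,"az":0},
  {"x":0,"y":0,"z":2,"ax":0,"ay":0,"az":0},
  {"x":0,"y":0,"z":1,"ax":0,"ay":0,"az":0},
  {"x":0,"y":0,"z":0,"ax":0,"ay":0,"az":0},
])

```text
clock: 3.15
tool_pos: [0.6175, -0.0027, 0.15]
eef_rot: [-179.9, -10.4, 170.6]
wrist_force: [-0.1, -0.6, 0.0]
gripper_width: 1.002
```

```bash
python3 plan.py 0.6105 -0.0065 0.0783 -10 -9.6 4
```

```text
t 3.15 q [ 0.6175 -0.0027  0.15  ] rot [-179.9   -10.35  170.6 ] j [-6.5 24.4  4.1 80.   0.4  2.9] F [-0.1 -0.6  0. ] w 1.002
err mm [ -7.   -3.8 -71.7] deg 0.42
[-0.17 -0.12  1.79] [-0.001 -0.002  0.001]
[-0.16 -0.12  1.79] [-0.001 -0.002  0.001]
[-0.16 -0.12  1.79] [-0.001 -0.002  0.001]
[-0.16 -0.12  1.79] [-0.001 -0.002  0.001]
```

>>> step_arm([
  {"x":-0.2,"y":-0.2,"z":1,"ax":0,"ay":-0.003,"az":0},
  {"x":-0.2,"y":-0.2,"z":1,"ax":0,"ay":-0.003,"az":0},
  {"x":-0.1,"y":0,"z":1,"ax":0,"ay":0,"az":0},
  {"x":-0.1,"y":0,"z":1,"ax":0,"ay":0,"az":0},
  {"x":0,"y":0,"z":1,"ax":0,"ay":0,"az":0},
  {"x":0,"y":0,"z":1,"ax":0,"ay":0,"az":0},
  {"x":0,"y":0,"z":0.8,"ax":0,"ay":0,"az":0},
  {"x":0,"y":0,"z":0,"ax":0,"ay":0,"az":0},
])

```text
clock: 3.95
tool_pos: [0.6119, -0.0059, 0.0783]
eef_rot: [-179.9, -9.8, 170.6]
wrist_force: [-0.6, -0.3, 0.1]
gripper_width: 1.002
```

```bash
python3 plan.py 0.6105 -0.0065 0.0783 -10 -9.6 1;  python3 - <<'E'
from h import *
a=cap('wrist')['frame'][60:400,140:500]; b=cap('side')['frame'][120:260,280:430]
cv2.imwrite('pics/g1.png',np.hstack([cv2.resize(a,(420,400)),cv2.resize(b,(370,400))])[...,::-1])
E
```

```text
t 3.95 q [ 0.6119 -0.0059  0.0783] rot [-179.91   -9.79  170.61] j [-6.8 26.3 -2.  71.5  0.4  2.6] F [-0.6 -0.3  0.1] w 1.002
err mm [-1.4 -0.6  0. ] deg 0.32
[ 0.13 -0.08  0.02] [-0.002  0.004  0.004]
```

View pics/g1.png

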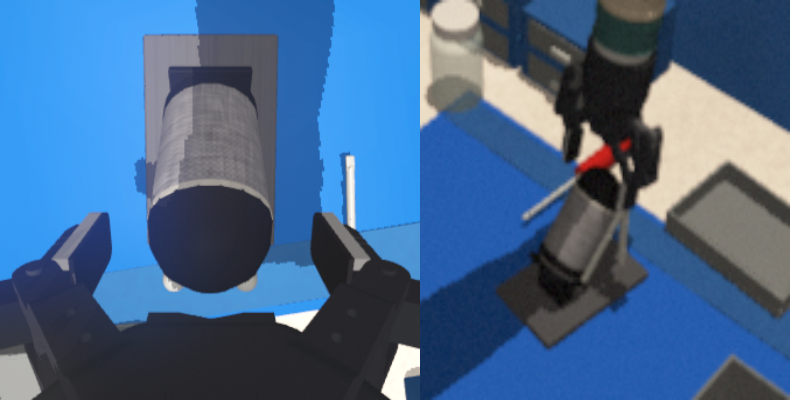

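The wrist crop shows the speaker at column 210, midway between the pads at 95 and 325. I'll check the pads' height along the speaker from depth.

Run:
```python
from h import *
from scipy.spatial.transform import Rotation as Ro
s=telemetry.state(); R=Ro.from_euler('xyz',s['eef_rot'],degrees=True).as_matrix()
c=cap('wrist'); W=pts(c); T=(W-s['tool_pos'])@R
print('cam in tool',((-c['R'].T@c['t'])-s['tool_pos'])@R)
for k in(0,1):
    u0,u1=((140,240),(400,500))[k]
    t=T[180:330,u0:u1].reshape(-1,3); t=t[(abs(t[:,1])<.06)&(t[:,2]<-.0)&(t[:,2]>-.07)&(abs(t[:,1])>.036)]
    for z in np.arange(-.065,0,.005):
        q=t[(t[:,2]>=z)&(t[:,2]<z+.005)]
        if len(q): print(k,round(z,3),len(q),'y',q[:,1].min().round(4),q[:,1].max().round(4),'x',q[:,0].min().round(4),q[:,0].max().round(4))
```

```text
cam in tool [ 0.06906043  0.00026993 -0.17773602]
0 -0.065 300 y -0.0561 -0.0417 x -0.011 0.0116
0 -0.06 257 y -0.0558 -0.0419 x -0.0114 0.0116
0 -0.055 184 y -0.0538 -0.0417 x -0.0113 0.0113
0 -0.05 37 y -0.0427 -0.042 x -0.0096 0.0095
1 -0.065 304 y 0.0426 0.0568 x -0.0111 0.0114
1 -0.06 261 y 0.0426 0.0566 x -0.0111 0.0115
1 -0.055 177 y 0.0426 0.0546 x -0.0117 0.0113
1 -0.05 34 y 0.0428 0.0435 x -0.0091 0.0086
```

Run:
```python
from h import *
from scipy.spatial.transform import Rotation as Ro
s=telemetry.state(); R=Ro.from_euler('xyz',s['eef_rot'],degrees=True).as_matrix()
for n in('wrist','side'):
    c=cap(n); im=cv2.resize(c['frame'],None,fx=3,fy=3,interpolation=cv2.INTER_CUBIC)
    for y in(-.045,.045):
        for z,col in((-.0,(255,0,0)),(-.013,(255,255,0)),(-.048,(0,255,0))):
            X=R@[0,y,z]+s['tool_pos']; p=c['R']@X+c['t']; uv=p[:2]/p[2]*c['f']+[c['cx'],c['cy']]
            print(n,y,z,uv.round(1),c['range_z'][int(uv[1]),int(uv[0])].round(3),p[2].round(3))
            cv2.circle(im,tuple(int(a*3) for a in uv),4,col,-1)
    a=im[180:1200,450:1500] if n=='wrist' else im[360:720,900:1260]
    cv2.imwrite(f'pics/g2{n}.png',cv2.resize(a,(395,500))[...,::-1])
cv2.imwrite('pics/g2.png',np.hstack([cv2.imread('pics/g2wrist.png'),cv2.imread('pics/g2side.png')]))
```

```text
wrist -0.045 -0.0 [251.1 221.6] 0.269 0.19
wrist -0.045 -0.013 [246.2 229.3] 0.27 0.177
wrist -0.045 -0.048 [228.9 256.8] 0.133 0.144
wrist 0.045 -0.0 [388.2 221.5] 0.27 0.19
wrist 0.045 -0.013 [393.  229.2] 0.27 0.177
wrist 0.045 -0.048 [410.1 256.6] 0.138 0.144
side -0.045 -0.0 [358.5 205.5] 1.499 1.404
side -0.045 -0.013 [359.3 202. ] 1.518 1.395
side -0.045 -0.048 [361.6 192.4] 1.36 1.373
side 0.045 -0.0 [337.9 188.5] 1.561 1.453
side 0.045 -0.013 [338.6 185. ] 1.557 1.445
side 0.045 -0.048 [340.5 175.4] 1.413 1.422
```

View pics/g2.png

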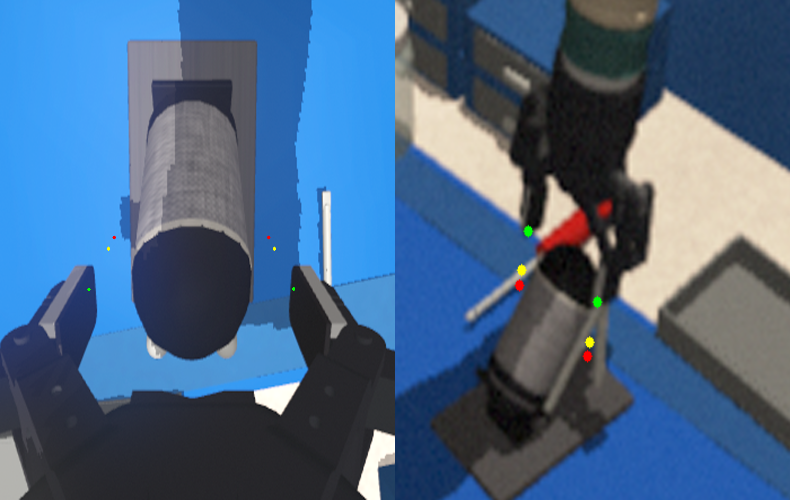

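Both views put the open fingertips about 34 mm further back than the stated tool frame implies (green dots). I trust the cameras here. Next I check the body front the same way and plan the extra depth.

```bash
python3 - <<'E'
from h import *
from scipy.spatial.transform import Rotation as Ro
s=telemetry.state(); R=Ro.from_euler('xyz',s['eef_rot'],degrees=True).as_matrix()
c=cap('wrist'); T=(pts(c)-s['tool_pos'])@R
for v in(320,326,332,340,350,370,390): print(v,T[v,318].round(3),T[v,290].round(3),T[v,350].round(3))
for v in(243,246,250,256,265): print(v,T[v,228].round(4),T[v,234].round(4),T[v,412].round(4))
E
python3 plan.py 0.6147 -0.0072 0.1024 -10 -9.6 6 0.0585
```

```text
320 [-0.126 -0.002  0.06 ] [-0.126 -0.029  0.06 ] [-0.126  0.029  0.06 ]
326 [-0.132 -0.002  0.059] [ 0.009 -0.008 -0.108] [ 0.01   0.009 -0.108]
332 [ 0.009 -0.    -0.11 ] [ 0.01  -0.008 -0.11 ] [nan nan nan]
340 [ 0.01  -0.    -0.114] [ 0.011 -0.008 -0.115] [ 0.01   0.008 -0.114]
350 [ 0.01  -0.    -0.117] [ 0.011 -0.007 -0.118] [ 0.011  0.008 -0.118]
370 [ 0.011 -0.    -0.124] [ 0.01  -0.007 -0.123] [ 0.011  0.007 -0.124]
390 [ 0.011 -0.    -0.129] [ 0.011 -0.006 -0.129] [ 0.011  0.007 -0.129]
243 [ 0.0106 -0.0426 -0.0545] [-0.0499 -0.0812  0.0729] [ 0.0096  0.0437 -0.0526]
246 [ 0.0102 -0.0419 -0.0568] [-0.0524 -0.081   0.0716] [ 0.0091  0.043  -0.0549]
250 [ 0.0075 -0.0425 -0.0555] [-0.0569 -0.0816  0.0723] [ 0.0076  0.0429 -0.0559]
256 [ 0.0055 -0.0421 -0.0575] [ 0.0007 -0.0423 -0.0486] [ 0.0048  0.0429 -0.0564]
265 [ 0.0012 -0.0423 -0.0581] [-0.0037 -0.0423 -0.0496] [-0.      0.0434 -0.0561]
t 4.25 q [ 0.6236 -0.0076  0.1384] rot [-179.93   -9.53  170.62] j [-6.8 26.2 -1.8 71.5  0.4  2.6] F [-0.2 -0.2  0.3] w 1.001
err mm [ -8.9   0.4 -36. ] deg 0.52
[ 0.05 -0.02  0.62] [-0.     0.001  0.001]
[ 0.05 -0.02  0.62] [-0.     0.001  0.001]
[ 0.05 -0.02  0.62] [-0.     0.001  0.001]
[ 0.05 -0.02  0.62] [-0.     0.001  0.001]
[ 0.05 -0.02  0.62] [-0.     0.001  0.001]
[ 0.05 -0.02  0.62] [-0.     0.001  0.001]
```

>>> step_arm([
  {"x":0,"y":0,"z":0.7,"ax":0,"ay":0.005,"az":0},
  {"x":0.1,"y":0,"z":0.7,"ax":0,"ay":0,"az":0},
  {"x":0.1,"y":0,"z":0.7,"ax":0,"ay":0,"az":0},
  {"x":0.1,"y":0,"z":0.7,"ax":0,"ay":0,"az":0},
  {"x":0,"y":0,"z":0.5,"ax":0,"ay":0,"az":0},
  {"x":0,"y":0,"z":0.3,"ax":0,"ay":0,"az":0},
  {"x":0,"y":0,"z":0,"ax":0,"ay":0,"az":0},
])

```text
clock: 4.95
tool_pos: [0.6042, -0.0045, 0.0428]
eef_rot: [-179.9, -9.8, 170.6]
wrist_force: [-0.9, 0.3, 0.3]
gripper_width: 1.001
```

```bash
python3 plan.py 0.6147 -0.0072 0.1024 -10 -9.6 1 0.0585
```

```text
t 4.95 q [ 0.6141 -0.006   0.1004] rot [-179.93   -9.83  170.62] j [-6.8 27.4 -5.  67.4  0.4  2.6] F [-0.9  0.3  0.3] w 1.001
err mm [ 0.6 -1.2  2. ] deg 0.29
[-0.02 -0.1  -0.21] [-0.002  0.003  0.004]
```

>>> step_arm([
  {"x":0,"y":-0.1,"z":-0.2,"ax":0,"ay":0,"az":0},
  {"x":0,"y":0,"z":0,"ax":0,"ay":0,"az":0},
  {"x":0,"y":0,"z":0,"ax":0,"ay":0,"az":0},
  {"x":0,"y":0,"z":0,"ax":0,"ay":0,"az":0},
  {"x":0,"y":0,"z":0,"ax":0,"ay":0,"az":0},
  {"x":0,"y":0,"z":0,"ax":0,"ay":0,"az":0},
  {"x":0,"y":0,"z":0,"ax":0,"ay":0,"az":0},
  {"x":0,"y":0,"z":0,"ax":0,"ay":0,"az":0},
], claw=1)

```text
clock: 5.75
tool_pos: [0.6048, -0.0053, 0.0454]
eef_rot: [-180.0, -9.8, 170.6]
wrist_force: [-1.7, -0.2, -0.6]
gripper_width: 0.668
```

```bash
python3 plan.py 0.6147 -0.0072 0.1024 -10 -9.6 1 0.0585
```

```text
t 5.75 q [ 0.6146 -0.0069  0.1031] rot [-179.96   -9.79  170.63] j [-6.8 27.3 -4.8 67.7  0.4  2.5] F [-1.7 -0.2 -0.6] w 0.668
err mm [ 0.1 -0.3 -0.7] deg 0.32
[-0.   -0.02  0.06] [-0.001  0.004  0.004]
```

```bash
python3 plan.py 0.60 -0.005 0.26 -10 -9.6 6 0.0585|head -4; sed -i 's/^    s=telemetry.state(); p0=np.array(s\[.tool_pos.\]); R0=.*/&/' plan.py
python3 - <<'E'
# preview second leg from lifted pose
import numpy as np
from scipy.spatial.transform import Rotation as Ro, Slerp
from plan import pose
off=.0585
def go(a,b,n):
    (q0,A),(q1,B)=a,b; S=Slerp([0,1],Ro.from_matrix([A,B])); k=np.linspace(0,1,n+1); Rs=S(k)
    P=[q0+(q1-q0)*t+off*Rs[i].as_matrix()[:,2] for i,t in enumerate(k)]
    for i in range(n): print((Rs[i].as_matrix().T@(P[i+1]-P[i])*100).round(2),(Rs[i].inv()*Rs[i+1]).as_rotvec().round(3))
go(pose(.60,-.005,.26,-10,-9.6),pose(.499,.2697,.18,30.2,20),12)
E
```

```text
t 5.75 q [ 0.6146 -0.0069  0.1031] rot [-179.96   -9.79  170.63] j [-6.8 27.3 -4.8 67.7  0.4  2.5] F [-1.7 -0.2 -0.6] w 0.668
err mm [-14.6   1.9 156.9] deg 0.32
[ 0.69 -0.01 -2.54] [-0.     0.001  0.001]
[ 0.69 -0.01 -2.54] [-0.     0.001  0.001]
[0.74 2.17 0.86] [-0.008 -0.057 -0.043]
[0.7  2.21 0.81] [-0.008 -0.057 -0.043]
[0.65 2.25 0.77] [-0.008 -0.057 -0.043]
[0.6  2.28 0.73] [-0.008 -0.057 -0.043]
[0.54 2.31 0.7 ] [-0.008 -0.057 -0.043]
[0.49 2.35 0.67] [-0.008 -0.057 -0.043]
[0.42 2.38 0.64] [-0.008 -0.057 -0.043]
[0.36 2.4  0.62] [-0.008 -0.057 -0.043]
[0.29 2.43 0.6 ] [-0.008 -0.057 -0.043]
[0.22 2.45 0.58] [-0.008 -0.057 -0.043]
[0.15 2.46 0.57] [-0.008 -0.057 -0.043]
[0.08 2.48 0.57] [-0.008 -0.057 -0.043]
```

>>> step_arm([
  {"x":0.1,"y":0,"z":-0.6,"ax":0,"ay":0,"az":0},
  {"x":0.2,"y":0,"z":-1,"ax":0,"ay":0,"az":0},
  {"x":0.4,"y":0,"z":-1.5,"ax":0,"ay":0,"az":0},
  {"x":0.5,"y":0,"z":-2,"ax":0,"ay":0,"az":0},
  {"x":0.6,"y":0,"z":-2,"ax":0,"ay":0,"az":0},
  {"x":0.6,"y":0,"z":-2,"ax":0,"ay":0,"az":0},
  {"x":0.6,"y":0,"z":-2,"ax":0,"ay":0,"az":0},
  {"x":0.6,"y":0,"z":-2,"ax":0,"ay":0,"az":0},
  {"x":0.4,"y":0,"z":-1.5,"ax":0,"ay":0,"az":0},
  {"x":0.2,"y":0,"z":-1,"ax":0,"ay":0,"az":0},
])

```text
clock: 6.75
tool_pos: [0.5881, -0.0031, 0.2192]
eef_rot: [-179.9, -9.7, 170.6]
wrist_force: [0.4, -0.4, -3.0]
gripper_width: 0.665
```

>>> step_arm([
  {"x":0.4,"y":1.1,"z":0.4,"ax":-0.004,"ay":-0.03,"az":-0.02},
  {"x":0.7,"y":2.2,"z":0.8,"ax":-0.008,"ay":-0.057,"az":-0.043},
  {"x":0.7,"y":2.2,"z":0.8,"ax":-0.008,"ay":-0.057,"az":-0.043},
  {"x":0.6,"y":2.3,"z":0.7,"ax":-0.008,"ay":-0.057,"az":-0.043},
  {"x":0.5,"y":2.3,"z":0.7,"ax":-0.008,"ay":-0.057,"az":-0.043},
  {"x":0.5,"y":2.3,"z":0.7,"ax":-0.008,"ay":-0.057,"az":-0.043},
  {"x":0.4,"y":2.4,"z":0.6,"ax":-0.008,"ay":-0.057,"az":-0.043},
  {"x":0.4,"y":2.4,"z":0.6,"ax":-0.008,"ay":-0.057,"az":-0.043},
  {"x":0.3,"y":2.4,"z":0.6,"ax":-0.008,"ay":-0.057,"az":-0.043},
  {"x":0.2,"y":2.4,"z":0.6,"ax":-0.008,"ay":-0.057,"az":-0.043},
  {"x":0.1,"y":1.2,"z":0.3,"ax":-0.004,"ay":-0.03,"az":-0.02},
  {"x":0,"y":0,"z":0,"ax":0,"ay":0,"az":0},
])

```text
clock: 7.95
tool_pos: [0.5312, 0.2356, 0.161]
eef_rot: [178.9, 25.0, -164.4]
wrist_force: [1.4, 0.1, -3.1]
gripper_width: 0.664
```

```bash
python3 plan.py .499 .2697 .15 30.2 20 6 0.0585
```

```text
t 7.95 q [0.5077 0.2279 0.214 ] rot [ 178.94   25.02 -164.44] j [ 17.4  -4.1 -33.3  35.7   0.3   1.6] F [ 1.4  0.1 -3.1] w 0.664
err mm [ -8.7  41.8 -64. ] deg 6.58
[0.32 0.71 1.  ] [-0.003 -0.015 -0.012]
[0.33 0.71 1.  ] [-0.003 -0.015 -0.012]
[0.33 0.71 0.99] [-0.003 -0.015 -0.012]
[0.34 0.71 0.99] [-0.003 -0.015 -0.012]
[0.35 0.72 0.98] [-0.003 -0.015 -0.012]
[0.35 0.72 0.98] [-0.003 -0.015 -0.012]
```

>>> step_arm([
  {"x":0.3,"y":0.7,"z":1,"ax":-0.003,"ay":-0.015,"az":-0.012},
  {"x":0.3,"y":0.7,"z":1,"ax":-0.003,"ay":-0.015,"az":-0.012},
  {"x":0.3,"y":0.7,"z":1,"ax":-0.003,"ay":-0.015,"az":-0.012},
  {"x":0.3,"y":0.7,"z":1,"ax":-0.003,"ay":-0.015,"az":-0.012},
  {"x":0.4,"y":0.7,"z":1,"ax":-0.003,"ay":-0.015,"az":-0.012},
  {"x":0.4,"y":0.7,"z":1,"ax":-0.003,"ay":-0.015,"az":-0.012},
  {"x":0,"y":0,"z":0,"ax":0,"ay":0,"az":0},
])

```text
clock: 8.65
tool_pos: [0.5294, 0.2758, 0.1005]
eef_rot: [-179.7, 30.0, -160.0]
wrist_force: [-0.1, -1.8, -3.5]
gripper_width: 0.663
```

```bash
python3 plan.py .499 .2697 .12 30.2 20 1 0.0585
cat > meas.py <<'E'
from h import *
from scipy.optimize import least_squares
from scipy.spatial.transform import Rotation as Ro
s=telemetry.state(); R=Ro.from_euler('xyz',s['eef_rot'],degrees=True).as_matrix(); G=s['tool_pos']-.0585*R[:,2]
# cylinder fit (r 29) of points round G; axis tilt and centre free; seeded vertical
def fit(names,zr):
    for n in names:
        c=cap(n); w=pts(c).reshape(-1,3)
        hsv=cv2.cvtColor(c['frame'],cv2.COLOR_RGB2HSV).reshape(-1,3)
        w0=w
        k=np.isfinite(w[:,0])&(np.hypot(w[:,0]-G[0],w[:,1]-G[1])<.045)&(w[:,2]>G[2]+zr[0])&(w[:,2]<G[2]+zr[1]); q=w[k]
        def res(p):
            a=np.array([p[2],p[3],1]);a/=np.linalg.norm(a); v=q-np.array([p[0],p[1],G[2]]); return np.linalg.norm(np.cross(v,a),axis=1)-.029
        f=least_squares(res,[G[0],G[1],0,0],loss='soft_l1',f_scale=.001)
        e=f.x; print(n,k.sum(),'axis at G z',e[:2].round(4),'tilt deg x,y',np.degrees(e[2:]).round(2),'rms',(np.median(abs(f.fun))*1e3).round(2),'zmin',q[:,2].min().round(4) if len(q) else 0)
    save(c,'last_%s.png'%n)
if __name__=='__main__':
    print('G',G.round(4)); fit(['wrist','top','side'],(-.065,-.018))
E
python3 meas.py
python3 - <<'E'
from h import *
a=cap('side'); b=cap('wrist')
cv2.imwrite('pics/d1.png',np.hstack([cv2.resize(a['frame'][80:260,180:360],(400,400)),cv2.resize(b['frame'][40:400,140:500],(400,400))])[...,::-1])
E
```

```text
t 8.65 q [0.5018 0.266  0.1512] rot [-179.73   29.98 -160.04] j [ 22.   -0.4 -40.6  19.8  -1.3   1.8] F [-0.1 -1.8 -3.5] w 0.663
err mm [ -2.8   3.7 -31.2] deg 0.37
[1.66 0.48 2.63] [-0.005 -0.004 -0.001]
G [0.5018 0.266  0.1512]
wrist 6087 axis at G z [0.5021 0.2665] tilt deg x,y [0.72 0.49] rms 0.24 zmin 0.0862
top 0 axis at G z [0.5018 0.266 ] tilt deg x,y [0. 0.] rms nan zmin 0
side 233 axis at G z [0.5051 0.266 ] tilt deg x,y [0.38 1.46] rms 1.27 zmin 0.0865
  return _methods._mean(a, axis=axis, dtype=dtype,
  ret = ret.dtype.type(ret / rcount)
```

View pics/d1.png

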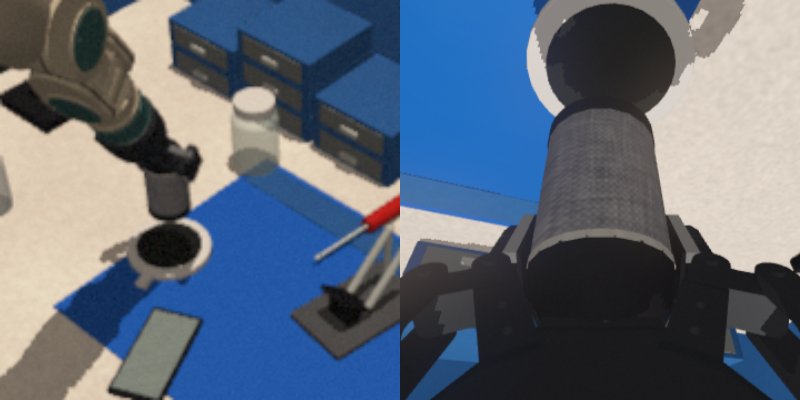

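The speaker is upright to within about 0.8° above the disc (side crop: speaker at (168,190), disc centre at (168,243)). I correct the tilt and offset and start lowering.

>>> step_arm([
  {"x":0.5,"y":0.2,"z":0.8,"ax":-0.003,"ay":-0.007,"az":0},
  {"x":0.5,"y":0.2,"z":0.7,"ax":-0.002,"ay":-0.007,"az":0},
  {"x":0.5,"y":0.1,"z":0.8,"ax":0,"ay":0,"az":0},
  {"x":0.5,"y":0,"z":0.9,"ax":0,"ay":0,"az":0},
  {"x":0.5,"y":0,"z":0.9,"ax":0,"ay":0,"az":0},
  {"x":0,"y":0,"z":0,"ax":0,"ay":0,"az":0},
])

```text
clock: 9.5
tool_pos: [0.5363, 0.2818, 0.0598]
eef_rot: [180.0, 31.7, -160.2]
wrist_force: [-0.8, -0.0, -3.9]
gripper_width: 0.66
```

```bash
python3 plan.py .4995 .27 .088 31 20 5 0.0585; python3 meas.py 2>/dev/null|head -2
```

```text
t 9.5 q [0.5074 0.2714 0.1096] rot [ 179.98   31.71 -160.24] j [ 22.3   3.8 -43.8  10.8  -1.3   2.2] F [-0.8 -0.  -3.9] w 0.66
err mm [ -7.9  -1.4 -21.6] deg 0.75
[0.38 0.03 0.28] [-0.     0.002 -0.001]
[0.37 0.03 0.29] [-0.     0.002 -0.001]
[0.37 0.03 0.29] [-0.     0.002 -0.001]
[0.37 0.03 0.29] [-0.     0.002 -0.001]
[0.37 0.03 0.29] [-0.     0.002 -0.001]
G [0.5074 0.2714 0.1096]
wrist 6142 axis at G z [0.5076 0.2717] tilt deg x,y [-0.86 -0.43] rms 0.25 zmin 0.0446
```

>>> step_arm([
  {"x":0.4,"y":0,"z":0.3,"ax":0,"ay":0.005,"az":0},
  {"x":0.4,"y":0,"z":0.3,"ax":0,"ay":0.005,"az":0},
  {"x":0.4,"y":0,"z":0.2,"ax":0,"ay":0.002,"az":0},
  {"x":0.4,"y":0,"z":0.2,"ax":0,"ay":0,"az":0},
  {"x":0.2,"y":0,"z":0.2,"ax":0,"ay":0,"az":0},
  {"x":0,"y":0,"z":0,"ax":0,"ay":0,"az":0},
])

```text
clock: 10.25
tool_pos: [0.5299, 0.2798, 0.0427]
eef_rot: [180.0, 31.4, -160.2]
wrist_force: [-0.7, 0.3, -3.8]
gripper_width: 0.659
```

```bash
python3 plan.py .4995 .27 .085 31 20 3 0.0585; python3 meas.py 2>/dev/null|head -2
```

```text
t 10.25 q [0.5012 0.2694 0.0926] rot [ 179.96   31.36 -160.23] j [ 22.4   5.  -45.1   8.6  -1.3   2.2] F [-0.7  0.3 -3.8] w 0.659
err mm [-1.7  0.6 -7.6] deg 0.42
[0.19 0.04 0.19] [-0.     0.002 -0.001]
[0.18 0.04 0.19] [-0.     0.002 -0.001]
[0.18 0.04 0.19] [-0.     0.002 -0.001]
G [0.5012 0.2694 0.0926]
wrist 6126 axis at G z [0.5015 0.2699] tilt deg x,y [-0.56 -0.33] rms 0.24 zmin 0.0276
```

>>> step_arm([
  {"x":0.2,"y":0,"z":0.1,"ax":0,"ay":0.005,"az":0},
  {"x":0.2,"y":0,"z":0.2,"ax":0,"ay":0.005,"az":0},
  {"x":0.1,"y":0,"z":0.1,"ax":0,"ay":0,"az":0},
  {"x":0,"y":0,"z":0,"ax":0,"ay":0,"az":0},
])

```text
clock: 10.8
tool_pos: [0.5297, 0.2798, 0.0383]
eef_rot: [179.9, 31.0, -160.2]
wrist_force: [0.3, 1.0, -2.5]
gripper_width: 0.657
```

```bash
python3 plan.py .4995 .27 .085 31 20 2 0.0585; python3 meas.py 2>/dev/null|head -2;  python3 - <<'E'
from h import *
a=cap('side')['frame'][150:230,220:300]; b=cap('wrist')['frame'][0:200,200:440]
cv2.imwrite('pics/d2.png',np.hstack([cv2.resize(a,(400,400)),cv2.resize(b,(400,333))[:,:] if 0 else cv2.resize(b,(400,400))])[...,::-1])
E
```

```text
t 10.8 q [0.5014 0.2696 0.0885] rot [ 179.95   30.97 -160.24] j [ 22.4   5.5 -45.    8.6  -1.3   2.2] F [ 0.3  1.  -2.5] w 0.657
err mm [-1.9  0.4 -3.5] deg 0.22
[0.16 0.06 0.11] [-0.001 -0.    -0.002]
[0.16 0.06 0.11] [-0.001 -0.    -0.002]
G [0.5014 0.2696 0.0885]
wrist 6131 axis at G z [0.5017 0.27  ] tilt deg x,y [-0.12 -0.14] rms 0.25 zmin 0.0235
```

View pics/d2.png

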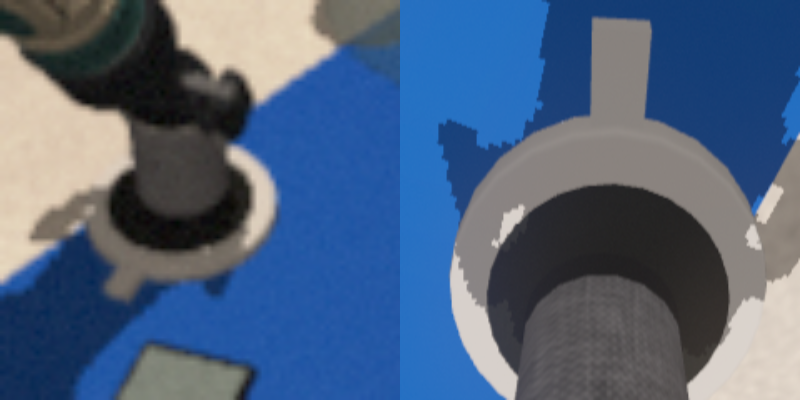

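>>> step_arm([
  {"x":0.17,"y":0.05,"z":-0.1,"ax":0,"ay":0,"az":0},
  {"x":0.05,"y":0,"z":0.1,"ax":0,"ay":0,"az":0},
  {"x":0.05,"y":0,"z":0.1,"ax":0,"ay":0,"az":0},
  {"x":0,"y":0,"z":0,"ax":0,"ay":0,"az":0},
])

```text
clock: 11.45
tool_pos: [0.5287, 0.2801, 0.0387]
eef_rot: [180.0, 31.2, -160.2]
wrist_force: [0.2, -0.3, -3.5]
gripper_width: 0.664
```

```bash
python3 plan.py .4995 .27 .085 31 20 2 0.0585; python3 meas.py 2>/dev/null|head -2
```

```text
t 11.45 q [0.5002 0.2699 0.0888] rot [ 179.96   31.18 -160.22] j [ 22.5   5.4 -45.2   8.2  -1.4   2.3] F [ 0.2 -0.3 -3.5] w 0.664
err mm [-0.7  0.1 -3.8] deg 0.28
[0.13 0.02 0.15] [-0.001  0.002 -0.002]
[0.13 0.02 0.15] [-0.001  0.002 -0.002]
G [0.5002 0.2699 0.0888]
wrist 6133 axis at G z [0.5004 0.2702] tilt deg x,y [-0.36 -0.28] rms 0.24 zmin 0.0238
```

>>> step_arm([
  {"x":0.15,"y":0,"z":0.2,"ax":0,"ay":0.003,"az":0},
  {"x":0.12,"y":0,"z":0.17,"ax":0,"ay":0.003,"az":0},
  {"x":0,"y":0,"z":0,"ax":0,"ay":0,"az":0},
])

```text
clock: 11.9
tool_pos: [0.5317, 0.2814, 0.0394]
eef_rot: [180.0, 31.3, -160.2]
wrist_force: [0.3, 0.6, -3.7]
gripper_width: 0.663
```

```bash
python3 plan.py .4995 .27 .085 31 20 2 0.0585; python3 meas.py 2>/dev/null|head -2
```

```text
t 11.9 q [0.5031 0.2711 0.0893] rot [ 179.99   31.33 -160.2 ] j [ 22.5   5.6 -45.    8.1  -1.4   2.3] F [ 0.3  0.6 -3.7] w 0.663
err mm [-3.6 -1.1 -4.3] deg 0.38
[0.29 0.01 0.09] [-0.001  0.003 -0.002]
[0.29 0.01 0.09] [-0.001  0.003 -0.002]
G [0.5031 0.2711 0.0893]
wrist 6284 axis at G z [0.5032 0.2715] tilt deg x,y [0.36 0.06] rms 0.25 zmin 0.0243
```

>>> step_arm([
  {"x":0.4,"y":0,"z":0.05,"ax":0,"ay":0,"az":0},
  {"x":0.3,"y":0,"z":0.05,"ax":0,"ay":0,"az":0},
  {"x":0.2,"y":0,"z":0.1,"ax":0,"ay":0,"az":0},
])

```text
clock: 12.35
tool_pos: [0.5321, 0.2815, 0.0388]
eef_rot: [-180.0, 32.2, -160.2]
wrist_force: [-10.7, -3.6, 16.3]
gripper_width: 0.661
```

```bash
python3 plan.py .4995 .27 .085 31 20 2 0.0585; python3 meas.py 2>/dev/null|head -2
```

```text
t 12.35 q [0.5028 0.2709 0.0883] rot [-179.99   32.16 -160.22] j [ 22.5   5.5 -45.7   6.6  -1.5   2.3] F [-10.7  -3.6  16.3] w 0.661
err mm [-3.3 -0.9 -3.3] deg 1.18
[0.29 0.02 0.05] [-0.001  0.01  -0.002]
[0.29 0.02 0.05] [-0.001  0.01  -0.002]
G [0.5028 0.2709 0.0883]
wrist 6473 axis at G z [0.503  0.2713] tilt deg x,y [0.56 0.09] rms 0.26 zmin 0.0233
```

Contact is confirmed (16 N), so the foot is on the disc, but it sits about 4 mm outward of the centre. I lift slightly, shift it back and set it down again.

>>> step_arm([
  {"x":-0.3,"y":0,"z":-0.45,"ax":0,"ay":0,"az":0},
  {"x":-0.1,"y":0,"z":-0.3,"ax":0,"ay":0,"az":0},
  {"x":0.3,"y":0,"z":-0.1,"ax":0,"ay":0,"az":0},
  {"x":0.2,"y":0,"z":-0.1,"ax":0,"ay":0,"az":0},
  {"x":0,"y":0,"z":0,"ax":0,"ay":0,"az":0},
])

```text
clock: 13.0
tool_pos: [0.5236, 0.2782, 0.0438]
eef_rot: [-180.0, 31.8, -160.2]
wrist_force: [0.3, -0.8, -3.4]
gripper_width: 0.664
```

```bash
python3 plan.py .4995 .27 .0885 31 20 2 0.0585; python3 meas.py 2>/dev/null|head -2
```

```text
t 13.0 q [0.4946 0.2678 0.0935] rot [-179.98   31.85 -160.22] j [ 22.6   4.2 -46.1   7.9  -1.5   2.4] F [ 0.3 -0.8 -3.4] w 0.664
err mm [ 4.9  2.2 -5. ] deg 0.88
[-0.05  0.03  0.36] [-0.001  0.007 -0.002]
[-0.06  0.03  0.36] [-0.001  0.007 -0.002]
G [0.4946 0.2678 0.0935]
wrist 6284 axis at G z [0.4948 0.2682] tilt deg x,y [-0.03 -0.14] rms 0.25 zmin 0.0286
```

>>> step_arm([
  {"x":-0.3,"y":0.03,"z":0.2,"ax":0,"ay":0,"az":0},
  {"x":0.08,"y":0,"z":0.15,"ax":0,"ay":0,"az":0},
  {"x":0.08,"y":0,"z":0.15,"ax":0,"ay":0,"az":0},
])

```text
clock: 13.45
tool_pos: [0.5286, 0.2804, 0.0408]
eef_rot: [-180.0, 31.9, -160.2]
wrist_force: [0.1, -0.1, -3.1]
gripper_width: 0.659
```

```bash
python3 plan.py .4995 .27 .0885 31 20 2 0.0585; python3 meas.py 2>/dev/null|head -2
```

```text
t 13.45 q [0.4995 0.2699 0.0905] rot [-179.98   31.94 -160.23] j [ 22.6   5.  -45.8   7.3  -1.5   2.4] F [ 0.1 -0.1 -3.1] w 0.659
err mm [-0.   0.1 -2. ] deg 0.97
[0.1  0.01 0.08] [-0.001  0.008 -0.002]
[0.1  0.01 0.08] [-0.001  0.008 -0.002]
G [0.4995 0.2699 0.0905]
wrist 6313 axis at G z [0.4997 0.2703] tilt deg x,y [-0.16 -0.1 ] rms 0.25 zmin 0.0255
```

Position and tilt are now spot on. I go straight down the last 2 mm.

>>> step_arm([
  {"x":0.15,"y":0,"z":0.16,"ax":0,"ay":0,"az":0},
  {"x":0.12,"y":0,"z":0.12,"ax":0,"ay":0,"az":0},
])

```text
clock: 13.8
tool_pos: [0.5295, 0.2807, 0.0388]
eef_rot: [-180.0, 32.2, -160.2]
wrist_force: [-9.4, -3.5, 16.1]
gripper_width: 0.66
```

```bash
python3 plan.py .4995 .27 .0885 31 20 2 0.0585; python3 meas.py 2>/dev/null|head -2
```

```text
t 13.8 q [0.5002 0.2702 0.0883] rot [-179.98   32.17 -160.23] j [ 22.6   5.3 -46.    6.6  -1.5   2.4] F [-9.4 -3.5 16.1] w 0.66
err mm [-0.7 -0.2  0.2] deg 1.19
[ 0.08  0.01 -0.03] [-0.001  0.01  -0.002]
[ 0.08  0.01 -0.03] [-0.001  0.01  -0.002]
G [0.5002 0.2702 0.0883]
wrist 6447 axis at G z [0.5003 0.2706] tilt deg x,y [0.44 0.08] rms 0.25 zmin 0.0233
```

>>> step_arm([
  {"x":0,"y":0,"z":0,"ax":0,"ay":0,"az":0},
  {"x":0,"y":0,"z":0,"ax":0,"ay":0,"az":0},
  {"x":0,"y":0,"z":0,"ax":0,"ay":0,"az":0},
  {"x":0,"y":0,"z":0,"ax":0,"ay":0,"az":0},
  {"x":0,"y":0,"z":0,"ax":0,"ay":0,"az":0},
  {"x":0,"y":0,"z":0,"ax":0,"ay":0,"az":0},
  {"x":0,"y":0,"z":0,"ax":0,"ay":0,"az":0},
], claw=0)

```text
clock: 14.65
tool_pos: [0.5326, 0.282, 0.042]
eef_rot: [180.0, 32.6, -160.2]
wrist_force: [-0.1, 0.1, -0.4]
gripper_width: 0.999
```

```bash
python3 plan.py .4995 .27 .19 0 20 1 0.0585; python3 meas.py 2>/dev/null
python3 - <<'E'
from h import *
a=cap('side'); b=cap('wrist')
cv2.imwrite('pics/d3.png',np.hstack([cv2.resize(a['frame'][120:240,210:330],(400,400)),cv2.resize(b['frame'][40:400,140:500],(400,400))])[...,::-1])
E
```

```text
t 14.65 q [0.503  0.2714 0.0913] rot [ 180.     32.58 -160.24] j [ 22.6   5.2 -45.8   6.4  -1.5   2.4] F [-0.1  0.1 -0.4] w 0.999
err mm [-3.5 -1.4 98.7] deg 32.58
[-1.85 -0.01 -9.44] [-0.001  0.569 -0.004]
G [0.503  0.2714 0.0913]
wrist 6506 axis at G z [0.5004 0.2706] tilt deg x,y [-0.02 -0.09] rms 0.24 zmin 0.0263
top 9 axis at G z [0.4982 0.2676] tilt deg x,y [-1.4  -0.98] rms 0.15 zmin 0.0267
side 215 axis at G z [0.5011 0.2693] tilt deg x,y [-0.4   0.53] rms 1.04 zmin 0.0264
```

View pics/d3.png

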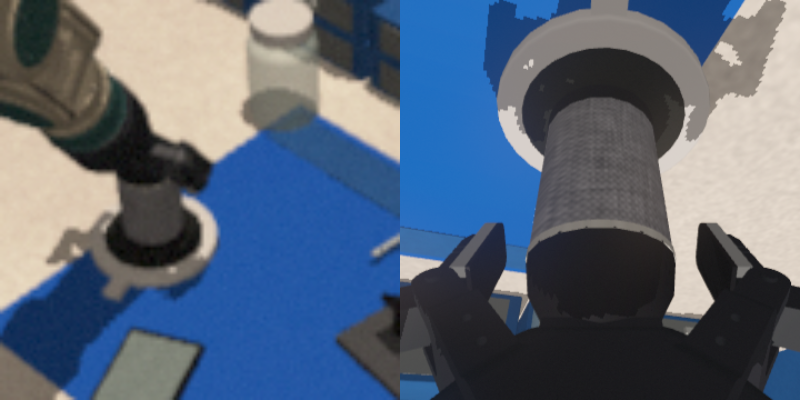

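The speaker stands upright and free on the disc at about (0.5004, 0.2706), and the disc centre measured (0.499, 0.2697). Now I retreat along the tool axis.

>>> step_arm([
  {"x":0,"y":0,"z":-0.6,"ax":0,"ay":0,"az":0},
  {"x":0,"y":0,"z":-1.2,"ax":0,"ay":0,"az":0},
  {"x":0,"y":0,"z":-1.5,"ax":0,"ay":0,"az":0},
  {"x":0,"y":0,"z":-1.5,"ax":0,"ay":0,"az":0},
  {"x":0,"y":0,"z":-1.5,"ax":0,"ay":0,"az":0},
  {"x":0,"y":0,"z":-1.5,"ax":0,"ay":0,"az":0},
  {"x":0,"y":0,"z":-1.5,"ax":0,"ay":0,"az":0},
  {"x":0,"y":0,"z":-1.5,"ax":0,"ay":0,"az":0},
  {"x":0,"y":0,"z":-0.7,"ax":0,"ay":0,"az":0},
])

```text
clock: 15.8
tool_pos: [0.4685, 0.2591, 0.1465]
eef_rot: [180.0, 32.6, -160.2]
wrist_force: [-0.4, 0.3, -0.5]
gripper_width: 0.998
```

```bash
python3 plan.py .5004 .2706 .2 0 20 9 0.0585
```

```text
t 15.8 q [0.4388 0.2484 0.1958] rot [ 179.99   32.63 -160.23] j [ 23.1 -12.2 -45.6  24.   -1.8   2.8] F [-0.4  0.3 -0.5] w 0.998
err mm [61.6 22.2  4.2] deg 32.63
[-0.27  0.    0.34] [-0.     0.063 -0.   ]
[-0.29  0.    0.3 ] [-0.     0.063 -0.   ]
[-0.31  0.    0.26] [-0.     0.063 -0.   ]
[-0.32  0.    0.21] [-0.     0.063 -0.   ]
[-0.34 -0.    0.17] [-0.     0.063 -0.   ]
[-0.35 -0.    0.13] [-0.     0.063 -0.   ]
[-0.35 -0.    0.08] [-0.     0.063 -0.   ]
[-0.36 -0.    0.03] [-0.     0.063 -0.   ]
[-0.36 -0.   -0.01] [-0.     0.063 -0.   ]
```

>>> step_arm([
  {"x":-0.3,"y":0,"z":0.2,"ax":0,"ay":0.063,"az":0},
  {"x":-0.3,"y":0,"z":0.2,"ax":0,"ay":0.063,"az":0},
  {"x":-0.3,"y":0,"z":0.2,"ax":0,"ay":0.063,"az":0},
  {"x":-0.3,"y":0,"z":0.2,"ax":0,"ay":0.063,"az":0},
  {"x":-0.3,"y":0,"z":0.2,"ax":0,"ay":0.063,"az":0},
  {"x":-0.3,"y":0,"z":0.1,"ax":0,"ay":0.063,"az":0},
  {"x":-0.3,"y":0,"z":0,"ax":0,"ay":0.063,"az":0},
  {"x":-0.4,"y":0,"z":0,"ax":0,"ay":0.063,"az":0},
  {"x":-0.4,"y":0,"z":0,"ax":0,"ay":0.063,"az":0},
  {"x":0,"y":0,"z":0,"ax":0,"ay":0,"az":0},
])

```text
clock: 16.8
tool_pos: [0.495, 0.2688, 0.1485]
eef_rot: [180.0, -0.9, -160.2]
wrist_force: [1.0, -0.5, -1.0]
gripper_width: 0.998
```

```bash
python3 plan.py .5004 .2706 .2 0 20 3 0.0585
python3 - <<'E'
from h import *
from scipy.optimize import least_squares
c=cap('wrist'); w=pts(c).reshape(-1,3); G=np.array([.5004,.2706])
q=w[np.isfinite(w[:,0])&(np.hypot(*(w[:,:2]-G).T)<.04)&(w[:,2]>.03)&(w[:,2]<.09)]
f=least_squares(lambda p:np.hypot(q[:,0]-p[0],q[:,1]-p[1])-.029,G,loss='soft_l1',f_scale=.001); print(len(q),f.x,w[np.hypot(*(w[:,:2]-G).T)<.02,2].max())
E
```

```text
t 16.8 q [0.4958 0.2691 0.207 ] rot [ 179.98   -0.85 -160.18] j [ 21.9  11.9 -12.4  66.6   0.    2.1] F [ 1.  -0.5 -1. ] w 0.998
err mm [ 4.6  1.5 -7. ] deg 0.87
[-0.19 -0.01  0.23] [ 0.    -0.005 -0.001]
[-0.19 -0.01  0.23] [ 0.    -0.005 -0.001]
[-0.19 -0.01  0.23] [ 0.    -0.005 -0.001]
478 [0.50066465 0.27097595] 0.28113295230278157
```

>>> step_arm([
  {"x":-0.2,"y":0,"z":0.5,"ax":0,"ay":-0.007,"az":0},
  {"x":-0.2,"y":0,"z":0.5,"ax":0,"ay":-0.007,"az":0},
  {"x":-0.1,"y":0,"z":1,"ax":0,"ay":0,"az":0},
  {"x":0,"y":0,"z":1.5,"ax":0,"ay":0,"az":0},
  {"x":0,"y":0,"z":1.5,"ax":0,"ay":0,"az":0},
  {"x":0,"y":0,"z":1.5,"ax":0,"ay":0,"az":0},
  {"x":0,"y":0,"z":1.5,"ax":0,"ay":0,"az":0},
  {"x":0,"y":0,"z":1,"ax":0,"ay":0,"az":0},
  {"x":0,"y":0,"z":0.5,"ax":0,"ay":0,"az":0},
  {"x":0,"y":0,"z":0,"ax":0,"ay":0,"az":0},
])

```text
clock: 17.85
tool_pos: [0.489, 0.2672, 0.0455]
eef_rot: [180.0, -0.1, -160.1]
wrist_force: [-1.1, -0.9, 1.3]
gripper_width: 1.003
```

```bash
python3 plan.py .5006 .271 .087 0 20 3 0.0585
```

```text
t 17.85 q [0.4891 0.2672 0.104 ] rot [ 1.7999e+02 -1.0000e-01 -1.6009e+02] j [ 22.   16.2 -20.5  53.4   0.    2.1] F [-1.1 -0.9  1.3] w 1.003
err mm [ 11.5   3.8 -17. ] deg 0.14
[-0.41 -0.01  0.57] [ 0.    -0.001 -0.001]
[-0.41 -0.01  0.57] [ 0.    -0.001 -0.001]
[-0.41 -0.01  0.57] [ 0.    -0.001 -0.001]
```

>>> step_arm([
  {"x":-0.5,"y":0,"z":0.3,"ax":0,"ay":0,"az":0},
  {"x":-0.5,"y":0,"z":0.5,"ax":0,"ay":0,"az":0},
  {"x":-0.3,"y":0,"z":0.5,"ax":0,"ay":0,"az":0},
  {"x":-0.1,"y":0,"z":0.3,"ax":0,"ay":0,"az":0},
  {"x":0,"y":0,"z":0,"ax":0,"ay":0,"az":0},
])

```text
clock: 18.35
tool_pos: [0.5058, 0.2734, 0.0303]
eef_rot: [180.0, 0.2, -160.1]
wrist_force: [0.1, -0.2, 0.6]
gripper_width: 0.998
```

```bash
python3 plan.py .5006 .271 .087 0 20 1 0.0585
```

```text
t 18.35 q [0.5056 0.2733 0.0888] rot [ 179.98    0.18 -160.09] j [ 21.9  18.6 -19.4  51.9   0.    2. ] F [ 0.1 -0.2  0.6] w 0.998
err mm [-5.  -2.3 -1.8] deg 0.21
[ 0.57 -0.05  0.17] [ 0.     0.003 -0.002]
```

>>> step_arm([
  {"x":0.3,"y":0,"z":0.1,"ax":0,"ay":0,"az":0},
  {"x":0.3,"y":0,"z":0,"ax":0,"ay":0,"az":0},
  {"x":0,"y":0,"z":0,"ax":0,"ay":0,"az":0},
])

```text
clock: 18.65
tool_pos: [0.4998, 0.2712, 0.0293]
eef_rot: [180.0, 0.2, -160.1]
wrist_force: [0.7, 0.0, -0.2]
gripper_width: 1.001
```

```bash
python3 plan.py .5006 .271 .087 0 20 1 0.0585
```

```text
t 18.65 q [0.4996 0.2711 0.0878] rot [ 1.7998e+02  1.7000e-01 -1.6009e+02] j [ 22.   18.1 -20.2  51.5   0.    2.1] F [ 0.7  0.  -0.2] w 1.001
err mm [ 1.  -0.1 -0.8] deg 0.2
[-0.07 -0.04  0.08] [ 0.     0.003 -0.002]
```

>>> step_arm([
  {"x":0,"y":0,"z":0,"ax":0,"ay":0,"az":0},
  {"x":0,"y":0,"z":0,"ax":0,"ay":0,"az":0},
  {"x":0,"y":0,"z":0,"ax":0,"ay":0,"az":0},
  {"x":0,"y":0,"z":0,"ax":0,"ay":0,"az":0},
  {"x":0,"y":0,"z":0,"ax":0,"ay":0,"az":0},
  {"x":0,"y":0,"z":0,"ax":0,"ay":0,"az":0},
  {"x":0,"y":0,"z":0,"ax":0,"ay":0,"az":0},
], claw=1)

```text
clock: 19.35
tool_pos: [0.5001, 0.271, 0.0301]
eef_rot: [-180.0, 0.3, -160.1]
wrist_force: [0.2, -0.5, 1.0]
gripper_width: 0.66
```

>>> step_arm([
  {"x":0,"y":0,"z":-0.6,"ax":0,"ay":0,"az":0},
  {"x":0,"y":0,"z":-1,"ax":0,"ay":0,"az":0},
  {"x":0,"y":0,"z":-1.6,"ax":0,"ay":0,"az":0},
  {"x":0,"y":0,"z":-2,"ax":0,"ay":0,"az":0},
  {"x":0,"y":0,"z":-2,"ax":0,"ay":0,"az":0},
  {"x":0,"y":0,"z":-2,"ax":0,"ay":0,"az":0},
  {"x":0,"y":0,"z":-2,"ax":0,"ay":0,"az":0},
  {"x":0,"y":0,"z":-2,"ax":0,"ay":0,"az":0},
  {"x":0,"y":0,"z":-2,"ax":0,"ay":0,"az":0},
  {"x":0,"y":0,"z":-2,"ax":0,"ay":0,"az":0},
  {"x":0,"y":0,"z":-1,"ax":0,"ay":0,"az":0},
])

```text
clock: 20.45
tool_pos: [0.4924, 0.2687, 0.2174]
eef_rot: [180.0, -0.6, -160.1]
wrist_force: [0.6, 0.2, -3.4]
gripper_width: 0.665
```

```bash
python3 plan.py .4906 -.3256 .28 0 0 24 0.0585 | awk 'NR<4||NR%6==0'; python3 meas.py 2>/dev/null|head -2
python3 - <<'E'
from h import *
c=cap('wrist'); c2=cap('top'); W=pts(c2); r=W[180:245,408:492].reshape(-1,3); r=r[(r[:,2]>.105)&(r[:,2]<.13)]
R=cv2.minAreaRect(r[:,:2].astype(np.float32)); print(R)
E
```

```text
t 20.45 q [0.493  0.2689 0.2759] rot [ 179.99   -0.61 -160.06] j [22.   9.2 -7.2 74.2  0.   2.1] F [ 0.6  0.2 -3.4] w 0.665
err mm [  -2.4 -594.5    4.1] deg 19.95
[ 0.85 -2.32 -0.01] [-0.    -0.     0.015]
[ 0.75 -2.36 -0.01] [-0.    -0.     0.015]
[ 0.54 -2.42 -0.01] [-0.    -0.     0.015]
[ 0.33 -2.45 -0.01] [-0.    -0.     0.015]
[ 0.12 -2.47 -0.02] [-0.    -0.     0.015]
G [0.493  0.2689 0.2759]
wrist 1639 axis at G z [0.4939 0.2696] tilt deg x,y [0.69 0.79] rms 0.14 zmin 0.211
((0.4903445243835449, -0.3261985182762146), (0.12014420330524445, 0.1620970368385315), 0.06701108813285828)
```

>>> step_arm([
  {"x":0.5,"y":-1.3,"z":0,"ax":0,"ay":0,"az":0.008},
  {"x":0.8,"y":-2.3,"z":0,"ax":0,"ay":0,"az":0.015},
  {"x":0.8,"y":-2.4,"z":0,"ax":0,"ay":0,"az":0.015},
  {"x":0.8,"y":-2.4,"z":0,"ax":0,"ay":0,"az":0.015},
  {"x":0.7,"y":-2.4,"z":0,"ax":0,"ay":0,"az":0.015},
  {"x":0.7,"y":-2.4,"z":0,"ax":0,"ay":0,"az":0.015},
  {"x":0.7,"y":-2.4,"z":0,"ax":0,"ay":0,"az":0.015},
  {"x":0.6,"y":-2.4,"z":0,"ax":0,"ay":0,"az":0.015},
  {"x":0.6,"y":-2.4,"z":0,"ax":0,"ay":0,"az":0.015},
  {"x":0.5,"y":-2.4,"z":0,"ax":0,"ay":0,"az":0.015},
  {"x":0.5,"y":-2.4,"z":0,"ax":0,"ay":0,"az":0.015},
  {"x":0.5,"y":-2.4,"z":0,"ax":0,"ay":0,"az":0.015},
])

```text
clock: 21.9
tool_pos: [0.4745, -0.0356, 0.2001]
eef_rot: [-179.7, -2.7, -170.4]
wrist_force: [-1.0, 0.9, -2.8]
gripper_width: 0.663
```

```bash
python3 plan.py .4904 -.326 .28 0 0 14 0.0585 | awk 'NR<4||NR%6==0'
```

```text
t 21.9 q [ 0.4771 -0.0349  0.2585] rot [-179.74   -2.69 -170.39] j [-11.3   2.4 -16.9  73.1  -1.2 -20.8] F [-1.   0.9 -2.8] w 0.663
err mm [  13.3 -291.1   21.5] deg 9.98
[ 0.24 -2.06 -0.13] [-0.001 -0.003  0.012]
[ 0.17 -2.07 -0.14] [-0.001 -0.003  0.012]
[ 0.01 -2.08 -0.15] [-0.001 -0.003  0.012]
```

>>> step_arm([
  {"x":0.2,"y":-2.4,"z":-0.3,"ax":0,"ay":-0.004,"az":0.014},
  {"x":0.1,"y":-2.4,"z":-0.3,"ax":0,"ay":-0.004,"az":0.014},
  {"x":0,"y":-2.4,"z":-0.3,"ax":0,"ay":-0.004,"az":0.014},
  {"x":0,"y":-2.4,"z":-0.3,"ax":0,"ay":-0.004,"az":0.014},
  {"x":0,"y":-2.4,"z":-0.3,"ax":0,"ay":-0.004,"az":0.014},
  {"x":0,"y":-2.4,"z":-0.3,"ax":0,"ay":-0.004,"az":0.014},
  {"x":0,"y":-2.4,"z":-0.3,"ax":0,"ay":-0.004,"az":0.014},
  {"x":0,"y":-2.4,"z":-0.3,"ax":0,"ay":-0.004,"az":0.014},
  {"x":0,"y":-2.4,"z":-0.3,"ax":0,"ay":-0.004,"az":0.014},
  {"x":0,"y":-2.4,"z":-0.3,"ax":0,"ay":-0.004,"az":0.014},
  {"x":-0.1,"y":-2.4,"z":0,"ax":0,"ay":-0.004,"az":0.014},
  {"x":0,"y":-1.3,"z":0,"ax":0,"ay":0,"az":0.01},
])

```text
clock: 23.1
tool_pos: [0.479, -0.3256, 0.2152]
eef_rot: [179.9, -1.8, 179.2]
wrist_force: [-0.5, 0.5, -2.8]
gripper_width: 0.664
```

```bash
python3 plan.py .4904 -.326 .26 0 0 3 0.0585
```

```text
t 23.1 q [ 0.4808 -0.3258  0.2737] rot [179.86  -1.77 179.2 ] j [-40.   11.8  -4.3  75.4  -1.  -39.2] F [-0.5  0.5 -2.8] w 0.664
err mm [  9.6  -0.2 -13.7] deg 1.95
[-0.39 -0.01  0.45] [ 0.001 -0.01  -0.005]
[-0.39 -0.01  0.45] [ 0.001 -0.01  -0.005]
[-0.38 -0.01  0.45] [ 0.001 -0.01  -0.005]
```

>>> step_arm([
  {"x":-0.4,"y":0,"z":0.3,"ax":0,"ay":-0.012,"az":-0.005},
  {"x":-0.4,"y":0,"z":0.3,"ax":0,"ay":-0.012,"az":-0.005},
  {"x":-0.3,"y":0,"z":0.3,"ax":0,"ay":-0.007,"az":-0.004},
  {"x":0,"y":0,"z":0,"ax":0,"ay":0,"az":0},
  {"x":0,"y":0,"z":0,"ax":0,"ay":0,"az":0},
])

```text
clock: 23.6
tool_pos: [0.4879, -0.3228, 0.202]
eef_rot: [179.5, -0.2, -179.9]
wrist_force: [-0.2, -0.4, -3.4]
gripper_width: 0.663
```

```bash
python3 plan.py .4904 -.326 .21 0 0 5 0.0585
python3 - <<'E'
from h import *
import meas; meas.fit(['wrist','side'],(-.065,-.018))
c=cap('side'); b=cap('wrist')
W=pts(b).reshape(-1,3); r=W[(abs(W[:,2]-.117)<.006)&(abs(W[:,0]-.49)<.09)&(abs(W[:,1]+.326)<.11)]
print(len(r),cv2.minAreaRect(r[:,:2].astype(np.float32)))
cv2.imwrite('pics/b1.png',np.hstack([cv2.resize(c['frame'][150:350,330:530],(400,400)),cv2.resize(b['frame'],(400,250),interpolation=cv2.INTER_AREA) if 0 else cv2.resize(b['frame'][0:400,120:520],(400,400))])[...,::-1])
E
```

```text
t 23.6 q [ 0.488  -0.3233  0.2605] rot [ 1.7951e+02 -1.5000e-01 -1.7994e+02] j [-40.   11.9  -5.7  72.8   0.3 -40. ] F [-0.2 -0.4 -3.4] w 0.663
err mm [  2.4  -2.7 -50.5] deg 0.52
[-0.05 -0.07  1.01] [ 0.002 -0.001  0.   ]
[-0.05 -0.07  1.01] [ 0.002 -0.001  0.   ]
[-0.05 -0.07  1.01] [ 0.002 -0.001  0.   ]
[-0.05 -0.07  1.01] [ 0.002 -0.001  0.   ]
[-0.05 -0.07  1.01] [ 0.002 -0.001  0.   ]
wrist 1657 axis at G z [ 0.4889 -0.3229] tilt deg x,y [ 0.48 -0.03] rms 0.15 zmin 0.1955
side 352 axis at G z [ 0.4898 -0.3244] tilt deg x,y [1.18 0.17] rms 0.73 zmin 0.1956
2249 ((0.4878048896789551, -0.3236478567123413), (0.1608257293701172, 0.11378049105405807), 89.79991912841797)
```

View pics/b1.png

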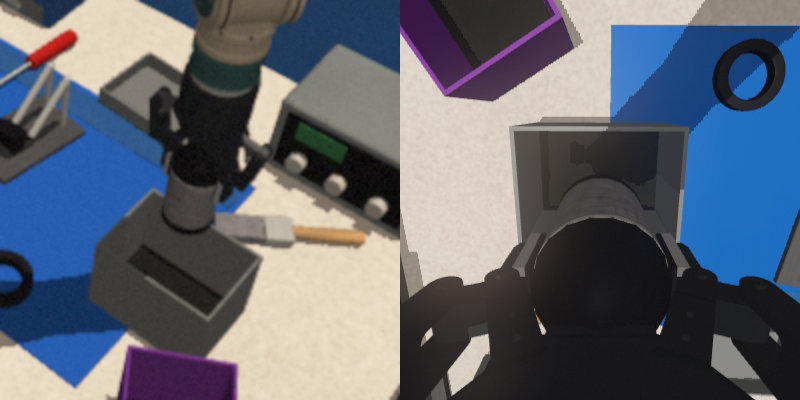

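The side crop shows the speaker over the grey bin's mouth at (190,215), and the bin's wrist-view outline is centred around it. I check the gripper's width near rim level before lowering.

Run:
```python
from h import *
from scipy.spatial.transform import Rotation as Ro
s=telemetry.state(); R=Ro.from_euler('xyz',s['eef_rot'],degrees=True).as_matrix()
c=cap('wrist'); T=((pts(c)-s['tool_pos'])@R).reshape(-1,3)
for z in np.arange(-.14,-.03,.01):
    q=T[(T[:,2]>=z)&(T[:,2]<z+.01)&(abs(T[:,0])<.05)&(abs(T[:,1])<.12)]
    if len(q): print(z.round(3),len(q),q[:,1].min().round(3),q[:,1].max().round(3))
```

```text
-0.14 6827 -0.067 0.068
-0.13 14009 -0.067 0.068
-0.12 12509 -0.065 0.066
-0.11 5821 -0.063 0.064
-0.1 13965 -0.062 0.063
-0.09 6519 -0.06 0.061
-0.08 2963 -0.04 0.042
-0.07 1583 -0.042 0.042
-0.06 1192 -0.042 0.043
-0.05 804 -0.04 0.041
-0.04 444 -0.026 0.026
-0.03 373 -0.026 0.027
```

>>> step_arm([
  {"x":-0.2,"y":-0.1,"z":0.5,"ax":0.004,"ay":-0.003,"az":0},
  {"x":-0.2,"y":-0.1,"z":1,"ax":0.004,"ay":0,"az":0},
  {"x":-0.1,"y":0,"z":1,"ax":0,"ay":0,"az":0},
  {"x":-0.1,"y":0,"z":1,"ax":0,"ay":0,"az":0},
  {"x":-0.1,"y":0,"z":1,"ax":0,"ay":0,"az":0},
  {"x":-0.1,"y":0,"z":0.5,"ax":0,"ay":0,"az":0},
  {"x":0,"y":0,"z":0,"ax":0,"ay":0,"az":0},
])

```text
clock: 24.55
tool_pos: [0.4963, -0.3253, 0.1467]
eef_rot: [180.0, -0.0, -180.0]
wrist_force: [-0.5, 1.3, -2.9]
gripper_width: 0.664
```

```bash
python3 plan.py .490 -.325 .16 0 0 5 0.0585
```

```text
t 24.55 q [ 0.4964 -0.3253  0.2052] rot [ 1.7998e+02 -2.0000e-02 -1.7998e+02] j [-39.5  14.4  -9.5  66.2   0.  -39.5] F [-0.5  1.3 -2.9] w 0.664
err mm [ -6.4   0.3 -45.2] deg 0.03
[0.13 0.01 0.9 ] [ 0. -0.  0.]
[0.13 0.01 0.9 ] [ 0. -0.  0.]
[0.13 0.01 0.9 ] [ 0. -0.  0.]
[0.13 0.01 0.9 ] [ 0. -0.  0.]
[0.13 0.01 0.9 ] [ 0. -0.  0.]
```

>>> step_arm([
  {"x":0.2,"y":0,"z":0.5,"ax":0,"ay":0,"az":0},
  {"x":0.2,"y":0,"z":0.8,"ax":0,"ay":0,"az":0},
  {"x":0.1,"y":0,"z":0.8,"ax":0,"ay":0,"az":0},
  {"x":0,"y":0,"z":0.8,"ax":0,"ay":0,"az":0},
  {"x":0,"y":0,"z":0.8,"ax":0,"ay":0,"az":0},
  {"x":0,"y":0,"z":0.8,"ax":0,"ay":0,"az":0},
  {"x":0,"y":0,"z":0.8,"ax":0,"ay":0,"az":0},
  {"x":0,"y":0,"z":0.4,"ax":0,"ay":0,"az":0},
  {"x":0,"y":0,"z":0,"ax":0,"ay":0,"az":0},
])

```text
clock: 25.45
tool_pos: [0.491, -0.3256, 0.0848]
eef_rot: [-180.0, 0.0, -180.0]
wrist_force: [-0.1, -0.1, -2.7]
gripper_width: 0.664
```

```bash
python3 plan.py .490 -.325 .100 0 0 5 0.0585;  python3 -c "
import meas; meas.fit(['wrist'],(-.065,-.018))"
```

```text
t 25.45 q [ 0.491  -0.3256  0.1433] rot [-1.8e+02  1.0e-02 -1.8e+02] j [-39.8  16.8 -14.3  58.9   0.  -39.8] F [-0.1 -0.1 -2.7] w 0.664
err mm [ -1.    0.6 -43.3] deg 0.01
[0.02 0.01 0.87] [-0.  0.  0.]
[0.02 0.01 0.87] [-0.  0.  0.]
[0.02 0.01 0.87] [-0.  0.  0.]
[0.02 0.01 0.87] [-0.  0.  0.]
[0.02 0.01 0.87] [-0.  0.  0.]
wrist 1668 axis at G z [ 0.4919 -0.3252] tilt deg x,y [0.36 0.44] rms 0.15 zmin 0.0783
```

>>> step_arm([
  {"x":0,"y":0,"z":0.5,"ax":0,"ay":0,"az":0},
  {"x":0,"y":0,"z":0.8,"ax":0,"ay":0,"az":0},
  {"x":0,"y":0,"z":0.8,"ax":0,"ay":0,"az":0},
  {"x":0,"y":0,"z":0.8,"ax":0,"ay":0,"az":0},
  {"x":0,"y":0,"z":0.8,"ax":0,"ay":0,"az":0},
  {"x":0,"y":0,"z":0.6,"ax":0,"ay":0,"az":0},
  {"x":0,"y":0,"z":0.3,"ax":0,"ay":0,"az":0},
  {"x":0,"y":0,"z":0,"ax":0,"ay":0,"az":0},
])

```text
clock: 26.3
tool_pos: [0.4917, -0.3262, 0.0356]
eef_rot: [-179.9, 0.1, -180.0]
wrist_force: [0.3, -0.1, -3.1]
gripper_width: 0.659
```

```bash
python3 plan.py .490 -.325 .085 0 0 4 0.0585;  python3 -c "
import meas; meas.fit(['wrist'],(-.065,-.018))"
```

```text
t 26.3 q [ 0.4917 -0.3262  0.0941] rot [-1.7994e+02  7.0000e-02 -1.8000e+02] j [-39.8  19.6 -17.1  53.2   0.  -39.8] F [ 0.3 -0.1 -3.1] w 0.659
err mm [-1.7  1.2 -9.1] deg 0.09
[0.04 0.03 0.23] [-0.  0.  0.]
[0.04 0.03 0.23] [-0.  0.  0.]
[0.04 0.03 0.23] [-0.  0.  0.]
[0.04 0.03 0.23] [-0.  0.  0.]
wrist 1655 axis at G z [ 0.4925 -0.3257] tilt deg x,y [0.27 0.55] rms 0.15 zmin 0.0291
```

Now gently down to contact.

>>> step_arm([
  {"x":0,"y":0,"z":0.25,"ax":0,"ay":0,"az":0},
  {"x":0,"y":0,"z":0.25,"ax":0,"ay":0,"az":0},
  {"x":0,"y":0,"z":0.25,"ax":0,"ay":0,"az":0},
  {"x":0,"y":0,"z":0,"ax":0,"ay":0,"az":0},
])

```text
clock: 26.75
tool_pos: [0.4928, -0.3271, 0.0289]
eef_rot: [-179.8, 0.2, -180.0]
wrist_force: [-0.7, 0.3, -3.1]
gripper_width: 0.659
```

```bash
python3 plan.py .490 -.325 .085 0 0 1 0.0585
```

```text
t 26.75 q [ 0.4926 -0.3269  0.0874] rot [-179.84    0.19 -179.99] j [-39.8  20.1 -17.4  52.3   0.  -39.8] F [-0.7  0.3 -3.1] w 0.659
err mm [-2.6  1.9 -2.4] deg 0.25
[0.28 0.21 0.23] [-0.003  0.003  0.   ]
```

>>> step_arm([
  {"x":0,"y":0,"z":0.2,"ax":-0.002,"ay":0.002,"az":0},
  {"x":0,"y":0,"z":0.2,"ax":0,"ay":0,"az":0},
])

```text
clock: 26.95
tool_pos: [0.4935, -0.3275, 0.026]
eef_rot: [-179.9, 0.1, -180.0]
wrist_force: [-3.5, 3.0, 10.3]
gripper_width: 0.661
```

```bash
python3 plan.py .490 -.325 .085 0 0 1 0.0585
```

```text
t 26.95 q [ 0.4934 -0.3274  0.0845] rot [-1.7993e+02  1.5000e-01 -1.7999e+02] j [-39.8  20.4 -17.3  52.1   0.  -39.9] F [-3.5  3.  10.3] w 0.661
err mm [-3.4  2.4  0.5] deg 0.16
[ 0.35  0.25 -0.05] [-0.001  0.003  0.   ]
```

>>> step_arm([
  {"x":0,"y":0,"z":0,"ax":0,"ay":0,"az":0},
  {"x":0,"y":0,"z":0,"ax":0,"ay":0,"az":0},
  {"x":0,"y":0,"z":0,"ax":0,"ay":0,"az":0},
  {"x":0,"y":0,"z":0,"ax":0,"ay":0,"az":0},
  {"x":0,"y":0,"z":0,"ax":0,"ay":0,"az":0},
], claw=0.18)

```text
clock: 27.45
tool_pos: [0.4957, -0.3294, 0.0282]
eef_rot: [-179.7, 0.4, -180.0]
wrist_force: [-0.5, -0.2, -0.1]
gripper_width: 0.823
```

```bash
python3 plan.py .490 -.325 .085 0 0 1 0.0585;  python3 -c "
import meas; meas.fit(['wrist'],(-.065,-.018))"
```

```text
t 27.45 q [ 0.4953 -0.3291  0.0867] rot [-179.73    0.38 -179.99] j [-39.8  20.3 -17.1  52.1   0.  -39.9] F [-0.5 -0.2 -0.1] w 0.823
err mm [-5.3  4.1 -1.7] deg 0.47
[0.58 0.44 0.17] [-0.005  0.007  0.   ]
wrist 1599 axis at G z [ 0.4943 -0.3279] tilt deg x,y [-0.01 -0.08] rms 0.13 zmin 0.0217
```

>>> step_arm([
  {"x":0,"y":0.1,"z":-0.3,"ax":0,"ay":0,"az":0},
  {"x":0,"y":0,"z":-0.6,"ax":0,"ay":0,"az":0},
  {"x":0,"y":0,"z":-0.8,"ax":0,"ay":0,"az":0},
  {"x":0,"y":0,"z":-0.8,"ax":0,"ay":0,"az":0},
  {"x":0,"y":0,"z":-0.5,"ax":0,"ay":0,"az":0},
])

```text
clock: 28.0
tool_pos: [0.4951, -0.3278, 0.0602]
eef_rot: [-179.8, 0.3, -180.0]
wrist_force: [0.4, -0.2, 0.4]
gripper_width: 0.823
```

```bash
python3 plan.py .4943 -.3279 .2 0 0 6 0.0585
```

```text
t 28.0 q [ 0.4948 -0.3276  0.1187] rot [-179.77    0.33 -179.99] j [-39.8  18.3 -15.5  55.8   0.  -39.8] F [ 0.4 -0.2  0.4] w 0.823
err mm [-0.5 -0.3 81.3] deg 0.41
[ 0.01 -0.01 -1.36] [-0.001  0.001  0.   ]
[ 0.01 -0.01 -1.36] [-0.001  0.001  0.   ]
[ 0.01 -0.01 -1.36] [-0.001  0.001  0.   ]
[ 0.01 -0.   -1.36] [-0.001  0.001  0.   ]
[ 0.01 -0.   -1.36] [-0.001  0.001  0.   ]
[ 0.01 -0.   -1.36] [-0.001  0.001  0.   ]
```

Centred. I rise clear of the bin, then look.

>>> step_arm([
  {"x":0,"y":0,"z":-1,"ax":0,"ay":0,"az":0},
  {"x":0,"y":0,"z":-1.4,"ax":0,"ay":0,"az":0},
  {"x":0,"y":0,"z":-1.4,"ax":0,"ay":0,"az":0},
  {"x":0,"y":0,"z":-1.4,"ax":0,"ay":0,"az":0},
  {"x":0,"y":0,"z":-1.4,"ax":0,"ay":0,"az":0},
  {"x":0,"y":0,"z":-1.4,"ax":0,"ay":0,"az":0},
  {"x":0,"y":0,"z":-2,"ax":0,"ay":0,"az":0},
  {"x":0,"y":0,"z":-2,"ax":0,"ay":0,"az":0},
  {"x":0,"y":0,"z":-2,"ax":0,"ay":0,"az":0},
  {"x":0,"y":0,"z":-1,"ax":0,"ay":0,"az":0},
  {"x":0,"y":0,"z":0,"ax":0,"ay":0,"az":0},
])

```text
clock: 29.1
tool_pos: [0.4953, -0.3281, 0.2283]
eef_rot: [-179.4, 0.8, -180.0]
wrist_force: [0.5, -0.6, -0.3]
gripper_width: 0.823
```

Run:
```python
from h import *
from scipy.optimize import least_squares
c=cap('wrist'); w=pts(c).reshape(-1,3); w=w[np.isfinite(w[:,0])]; G=np.array([.494,-.328])
q=w[(np.hypot(*(w[:,:2]-G).T)<.034)&(w[:,2]>.03)&(w[:,2]<.088)]
def res(p):
    a=np.array([p[2],p[3],1]);a/=np.linalg.norm(a); return np.linalg.norm(np.cross(q-[p[0],p[1],.06],a),axis=1)-.029
f=least_squares(res,[*G,0,0],loss='soft_l1',f_scale=.001).x
n=w[(np.hypot(*(w[:,:2]-G).T)<.015)&(w[:,2]<.17)]
print(len(q),f[:2],np.degrees(f[2:]),'dome top',np.percentile(n[:,2],98))
r=w[(abs(w[:,2]-.117)<.006)&(abs(w[:,0]-.49)<.09)&(abs(w[:,1]+.326)<.11)&(np.maximum(abs(w[:,0]-.49)/.05,abs(w[:,1]+.326)/.07)>1)]
print(cv2.minAreaRect(r[:,:2].astype(np.float32)))
d=cap('side')
cv2.imwrite('pics/e1.png',np.hstack([cv2.resize(d['frame'],(480,300)),cv2.resize(c['frame'][0:400,120:520],(300,300))])[...,::-1])
```

```text
200 [ 0.4946505  -0.32754743] [-0.19014751 -0.09815772] dome top 0.12438137127469262
((0.4913228452205658, -0.32375913858413696), (0.16060836613178253, 0.12039807438850403), 89.90901184082031)
```

View pics/e1.png

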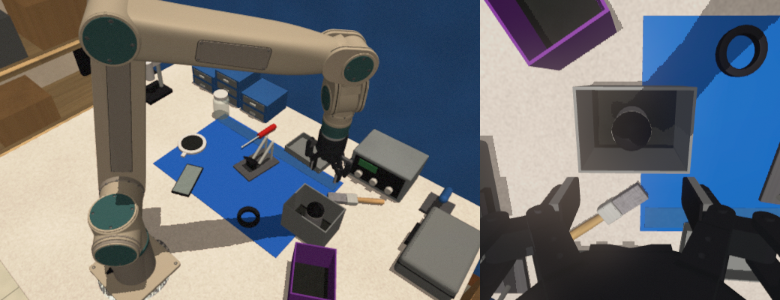

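The speaker stands upright in the grey bin: tilt about 0.2°, dome top at 0.124 m as expected for a foot on the floor. The bin hasn't moved, everything else is in place, and the gripper is clear. Handing in.

```bash
python3 -c "
from bench import order; print(order.sign_off())"
```

```text
the job is handed in; nothing more can be done
None
```

The job is done and handed in, finishing at about 29 s of the 64 s allowed. I lifted the speaker from the rest and stood it on the charging disc. It stood there, let go, for about 5 s. I then regrasped it from straight above, lowered it into the grey bin and let go.

**Last checks:**
- **In the bin:** the speaker is upright to within about 0.2°. Its dome top is at 0.124 m, which means the foot is on the floor. It sits about 4 mm from the bin's centre.
- **Bin:** it was in place within the roughly 2 mm camera error, and I felt about 10 N at touchdown.
- **Other things:** the final picture showed nothing else disturbed, and the gripper was clear of everything.
- **On the disc:** the speaker stood about 1.5 mm from the centre and upright.

**What disagreed or went wrong:**
- **Fingertips:** the cameras showed them about 34 mm further back than the stated tool frame. I worked from the camera value, and the later contact heights fitted it.
- **First set-down:** it touched the disc about 4 mm off centre at 16 N, so I lifted it a few millimetres and set it down again. That second touch was also about 16 N.
- **Arm drift:** small moves fell short or drifted by a few millimetres, and I corrected those along the way.

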